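Wing screws: find the crossed thread by feel

TASK

Fasten the plywood project case with its three captive wing screws, one of which, we don't know which, is crossed in its thread. Start each one clockwise very gently: run the two that turn freely fully home, which is only some 70 degrees on; where one resists at less than half of that, stop at once and back it fully out, anticlockwise, to its stop. Never turn so hard that a wing head slips on its shank, and leave the loose things around and on the case where they are.

Things in the scene. Friction and masses are not known exactly. Their poses are not given: they have to be found in the camera images.
- case: Pale plywood project case, 180 x 240 mm (x by y) and 64 mm high, lid 186 x 246 x 8 mm included; fixed to the table. Origin at the centre of its underside, x away from the robot at yaw 0, z up. Its three wing screws stand on the lid at (x, y) = (-50, +80) mm (a), (-50, -80) mm (b) and (+55, 0) mm (c) in its frame.
- wing_a (a point): Centre of the upright wing (steel, 42 mm long, 10 thick, 26 high) of the captive screw at the near left of the lid, seen from the robot. x along the wing, y across its thickness, z up the screw's axis, which passes through this point. 37 mm above the lid when fully backed out; sinks 4 mm per rad turned clockwise (from above), rises when turned back. Below: a 14 mm stem, a 25 mm flange.
- flange_a (a point): Underside of that screw's flange, on its axis: 8 mm above the lid when backed out (stop; 0 rad), 6.4 to 7.2 mm at the start (0.4 to 0.2 rad), 1.8 mm when home (1.55 rad, stop). A good thread runs with 0.02 N m of friction; two of the three are good. The crossed one, alike to the eye, stops at about 0.75 rad. At a stop the head still turns, torque climbing 0.4 N m per rad, and springs back when let go.
- slip_a (a joint): Slip of that screw's wing head on its shank, rad, clockwise from above; 0 at the start. The head is only pressed on: it winds up elastically by 1 rad per 0.4 N m (not counted here) and breaks loose at about 0.16 N m either way, which spoils the screw. It must stay at 0.
- wing_b (a point): Centre of the upright wing (steel, 42 mm long, 10 thick, 26 high) of the captive screw at the near right of the lid, seen from the robot. x along the wing, y across its thickness, z up the screw's axis, which passes through this point. 37 mm above the lid when fully backed out; sinks 4 mm per rad turned clockwise (from above), rises when turned back. Below: a 14 mm stem, a 25 mm flange.
- flange_b (a point): Underside of that screw's flange, on its axis: 8 mm above the lid when backed out (stop; 0 rad), 6.4 to 7.2 mm at the start (0.4 to 0.2 rad), 1.8 mm when home (1.55 rad, stop). A good thread runs with 0.02 N m of friction; two of the three are good. The crossed one, alike to the eye, stops at about 0.75 rad. At a stop the head still turns, torque climbing 0.4 N m per rad, and springs back when let go.
- slip_b (a joint): Slip of that screw's wing head on its shank, rad, clockwise from above; 0 at the start. The head is only pressed on: it winds up elastically by 1 rad per 0.4 N m (not counted here) and breaks loose at about 0.16 N m either way, which spoils the screw. It must stay at 0.
- wing_c (a point): Centre of the upright wing (steel, 42 mm long, 10 thick, 26 high) of the captive screw at the far middle of the lid, seen from the robot. x along the wing, y across its thickness, z up the screw's axis, which passes through this point. 37 mm above the lid when fully backed out; sinks 4 mm per rad turned clockwise (from above), rises when turned back. Below: a 14 mm stem, a 25 mm flange.
- flange_c (a point): Underside of that screw's flange, on its axis: 8 mm above the lid when backed out (stop; 0 rad), 6.4 to 7.2 mm at the start (0.4 to 0.2 rad), 1.8 mm when home (1.55 rad, stop). A good thread runs with 0.02 N m of friction; two of the three are good. The crossed one, alike to the eye, stops at about 0.75 rad. At a stop the head still turns, torque climbing 0.4 N m per rad, and springs back when let go.
- slip_c (a joint): Slip of that screw's wing head on its shank, rad, clockwise from above; 0 at the start. The head is only pressed on: it winds up elastically by 1 rad per 0.4 N m (not counted here) and breaks loose at about 0.16 N m either way, which spoils the screw. It must stay at 0.
- driver_big: Large screwdriver, blue handle, lying left of the case; origin on its underside, handle to -x. Bystander, loose; leave it where it is.
- driver_small: Small 140 mm screwdriver, black handle, lying beyond the case. Bystander, loose; leave it where it is.
- tape: Roll of black tape, 76 mm across, 19 mm high, right of the case. Bystander, loose; leave it where it is.
- battery_box: Black battery holder 60 x 34 x 18 mm, right of the case. Bystander, loose; leave it where it is.
- spacer: Brass spacer 18 mm across, 14 mm high, standing on the lid between the two near screws. Bystander, loose; leave it where it is.
- module: Green circuit module 44 x 28 x 5 mm with black parts up to 11 mm high, lying on the lid at its far left. Bystander, loose; leave it where it is.
- jar: Clear jar with white cap, 52 mm across, 60 mm high, beyond the case's right corner. Bystander, loose; leave it where it is.

How it is judged:
By the outcome, as a careful person would: the job done as asked, in the order asked, and still so for the second after the job is handed in, with the robot touching nothing.
It also fails if it takes over 72 s, if anything falls off the work surface, if the arm or the gripper's body presses on something with over 40 N, if the wrist force passes 120 N, or if a joint passes its speed limit or range.

ROBOT

A 7-joint arm with a two-finger parallel gripper is mounted at the origin on the work surface. World frame = base frame: x ahead of the robot, y to its left, z up, the work surface at z = 0. Lengths are in m, angles in degrees, forces in N, time in s.
With the tool pointing down it reaches from about 0.375 to 0.925 m from the base axis. Payload 3.1 kg.
Tool frame: the origin (TCP) lies between the finger pads; the fingertips stand 22 mm ahead of it and the grasp point (between the pads) lies 3 mm ahead of it; x points along the fingers, y is the direction in which the jaws open and shut, and the axes are right-handed (so a half turn about x gives the same grasp; the last joint's range is limited). The gripper opens to 85 mm and grips with 20 to 120 N. Pads are 22 mm wide; open, the fingers measure 114 mm over their backs; the gripper's body (76 mm by 85 mm) begins 54 mm behind the grasp point. The pads swing forward as they close: fully open they stand 13 mm farther back than shut.
Start: joints at [-80.776, 21.939, 2.515, 91.553, -1.026, 66.532, -2.859], TCP at [0.166, 0.628, 0.253] pointing down, gripper open.
Joint ranges: [-149.38, 149.38], [-23.57, 123.04], [-84.95, 90], [0, 143.3], [-89.99, 269.99], [3.08, 112.72], [-163.45, 163.45]. Speed limits (degrees/s): [159.86, 159.86, 180, 180, 180, 180, 180].

INTERFACE

Orientations are given as a 3x3 rotation matrix whose columns are the frame's x, y, z axes.
In Python, from workcell import arm, eyes, order gives the robot as it stands. The module is installed in compiled form; this text tells all that it offers.
- The arm moves only by the tool move_arm, never from a script. Its argument "deltas" is one flat list of numbers, 7 for each row, row after row: the turn, a rotation vector about the tool's x, y, z in rad, then the shift along the tool's x, y, z in mm, then the opening, from 0 (shut) to 1 (fully open). A call has 1 to 10 rows; each row is the pose to reach, as a shift and turn from the pose commanded when the call began, along the tool's axes at that moment; what a row does not reach only later rows make up. A row lasts 1/12 s, in which the tool goes at most 41.7 mm and 7.16 degrees, less where a joint would pass 70% of its speed; a pose out of reach is approached as far as the arm can. A call with a gripper value outside its range is refused whole. The fingers move at their own pace and stop on an object; the grip force is fixed at half the most. Time passes only in rows, so rows that repeat a pose let the fingers close. It gives the time, the measured TCP pose, the force and the opening at its end, in the units of the state.
- arm.get_obs(): the state, without advancing time (a new reading comes with each control period).
- eyes.read_camera(name): name is "scene" or "side" or "wrist"; returns the picture (480x640x3 uint8, red, green, blue); there is no depth.
- eyes.camera_params(name): a dict with "vfov" (degrees; the focal length in pixels is half the picture's height over the tangent of half this angle, whatever the lens; pixels are square), "cx", "cy" (the principal point, pixels), "pose" (4x4, takes a point from camera to world coordinates). Camera axes: x right, y up, looking along -z (the intrinsics and any distortion apply to the point x, -y, -z); pixel columns grow to the right and rows downward; lengths in m; the calibration is good to about 2 mm. A picture is of the moment at which its call begins: read the wrist's pose just before it. camera_params takes no time and is no camera call; for the wrist camera it gives the pose at the moment of the call.
- order.sign_off(): hands the job in, once; it reports no verdict.
The state is a dict: "time": time; "joint_pos": joint angles; "joint_velocities": joint speeds; "joint_torque": joint torques, N m; "position": TCP position; "tool_rot": TCP orientation; "ft_force": force on the tool from outside, world axes, zero at the start; "wrist_torque": the same for the moment, N m; "width": opening from 0.0 (shut) to 1.0 (fully open).
Only numpy, scipy, OpenCV 4.12 (cv2) and the standard library are available. Lean on these libraries where they do the work, as an engineer would, in place of code of your own. Each camera call takes 0.05 s, during which the arm holds its last target.

## Working session

There is one attempt and no reset: what is moved stays moved. The work goes in short steps, Python scripts to look and compute and a tool call to move; the robot and the scene stay as the last step left them, time stands still between calls to the robot, and variables do not carry over. Pictures are saved under pics/ and viewed, and the job is handed in when it is done.

Besides the shell and the picture viewer there is one more tool, called after "Emit:" as name(argument=value, ...) on one line, values as JSON. move_arm: Moves the arm, as the interface text tells. Its arguments: {"type":"object","properties":{"deltas":{"type":"array","items":{"type":"number"}}},"required":["deltas"]}

```bash
mkdir -p pics; python3 - <<'E'
from workcell import arm, eyes, order
import cv2, numpy as np
print(arm.get_obs())
for n in ["scene","side","wrist"]:
    p=eyes.camera_params(n); print(n,p)
    cv2.imwrite(f"pics/{n}0.png",eyes.read_camera(n)[:,:,::-1])
E
```

```text
{'time': 0.0, 'joint_pos': array([-80.77724853,  21.9936418 ,   2.51002231,  91.65000883,
        -1.02538418,  66.5303253 ,  -2.85825032]), 'joint_velocities': array([-0.07307129,  0.06572441, -0.00198332,  0.03616469, -0.09719651,
        0.10132288,  0.00275228]), 'joint_torque': array([ 2.24785249e-04, -4.33467221e+01,  1.02461860e+00, -2.49509937e+01,
        1.04659202e-02,  1.12999187e-02, -3.83672614e-06]), 'position': array([0.16608928, 0.62750324, 0.2518601 ]), 'tool_rot': array([[-5.43097917e-04,  2.55773455e-01,  9.66736595e-01],
       [-2.58804791e-03,  9.66733141e-01, -2.55773995e-01],
       [-9.99996504e-01, -2.64087095e-03,  1.36923201e-04]]), 'ft_force': array([-0.34742983, -0.53012284,  0.52423527]), 'wrist_torque': array([-0.04657078,  0.01142084, -0.01189825]), 'width': 1.0023908063070601}
scene {'vfov': 46.85288132503796, 'cx': 318.0675662201772, 'cy': 235.52777961263334, 'pose': array([[ 7.67090238e-01, -5.16661125e-01,  3.80307572e-01,
         9.91577198e-01],
       [ 6.41538859e-01,  6.18399534e-01, -4.53883145e-01,
        -4.30793490e-01],
       [-6.78249030e-04,  5.92151416e-01,  8.05826434e-01,
         9.09672338e-01],
       [ 0.00000000e+00,  0.00000000e+00,  0.00000000e+00,
         1.00000000e+00]])}
side {'vfov': 42.95571383931271, 'cx': 315.9481492594984, 'cy': 238.96845098834768, 'pose': array([[-0.7654704 ,  0.44199293, -0.46765084,  0.22350431],
       [-0.64325524, -0.54443989,  0.5383381 ,  0.51638226],
       [-0.01666614,  0.71290074,  0.70106689,  0.7093698 ],
       [ 0.        ,  0.        ,  0.        ,  1.        ]])}
wrist {'vfov': 66.50276436655062, 'cx': 319.4740832610824, 'cy': 237.30905928423496, 'pose': array([[ 0.2548487 , -0.91753805, -0.30524755,  0.08781813],
       [ 0.96697913,  0.24120646,  0.08228492,  0.64768257],
       [-0.00187187, -0.31613822,  0.9487113 ,  0.37305786],
       [ 0.        ,  0.        ,  0.        ,  1.        ]])}
```

View pics/scene0.png

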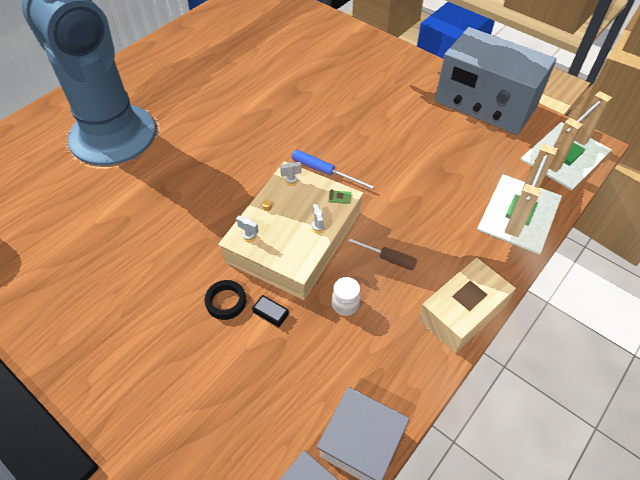

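View pics/side0.png

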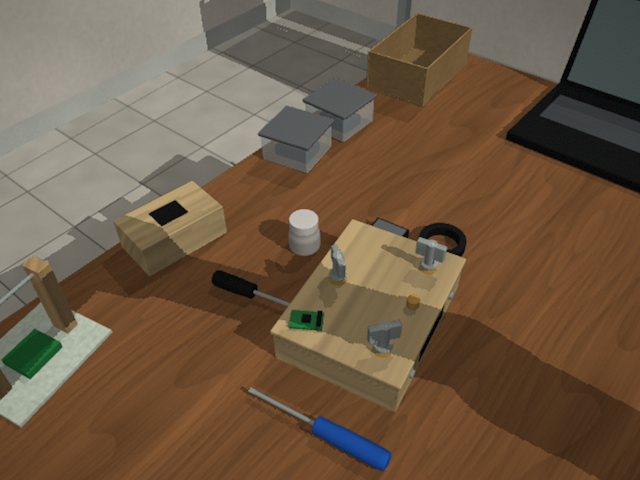

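View pics/wrist0.png

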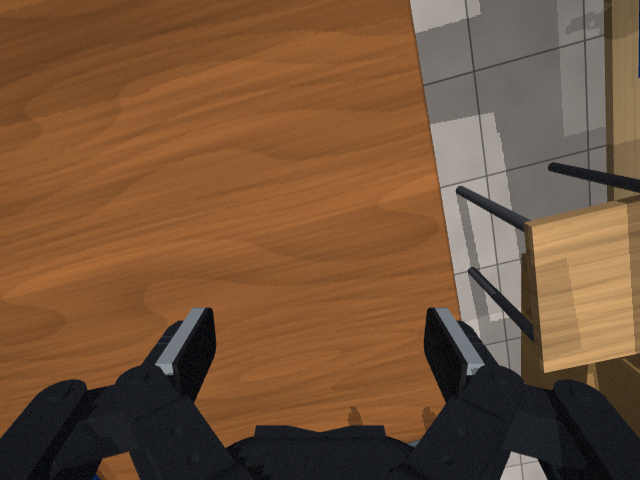

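```bash
python3 - <<'E'
import cv2
a=cv2.imread("pics/scene0.png")[140:320,200:400]; cv2.imwrite("pics/sc_crop.png",cv2.resize(a,None,fx=3.3,fy=3.3,interpolation=cv2.INTER_CUBIC))
a=cv2.imread("pics/side0.png")[210:410,265:475]; cv2.imwrite("pics/si_crop.png",cv2.resize(a,None,fx=3,fy=3,interpolation=cv2.INTER_CUBIC))
E
```

```text
(no output)
```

View pics/sc_crop.png

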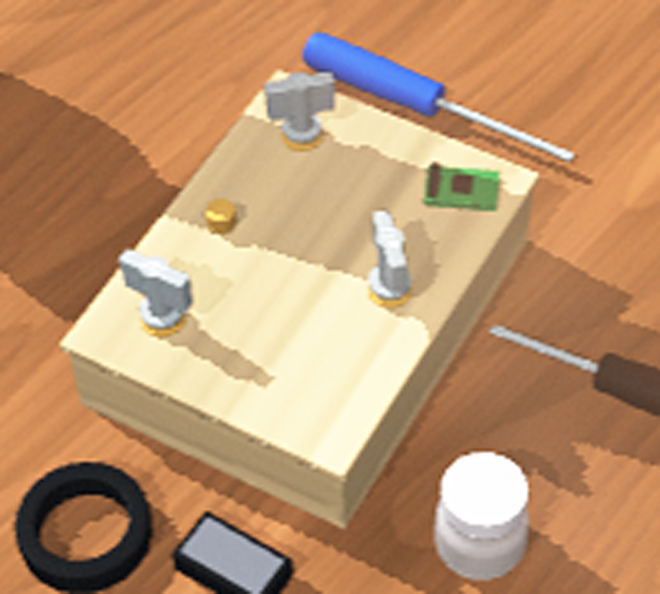

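View pics/si_crop.png

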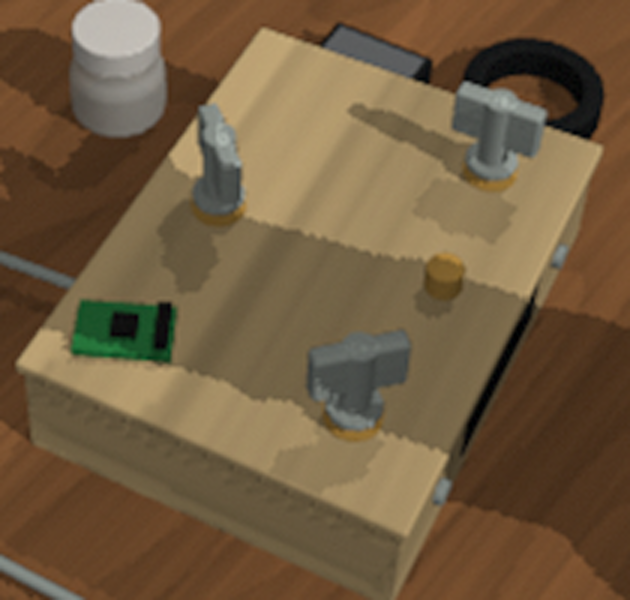

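```bash
cat > h.py <<'E'
import numpy as np, cv2
from scipy.optimize import least_squares
from scipy.spatial.transform import Rotation as R
def proj(P,p):
    T=np.linalg.inv(p['pose']); q=(np.atleast_2d(P)@T[:3,:3].T)+T[:3,3]
    f=240/np.tan(np.radians(p['vfov']/2))
    return np.c_[p['cx']+f*q[:,0]/-q[:,2], p['cy']+f*q[:,1]/q[:,2]]
def ray(u,p):
    f=240/np.tan(np.radians(p['vfov']/2)); u=np.atleast_2d(u)
    d=np.c_[(u[:,0]-p['cx'])/f,-(u[:,1]-p['cy'])/f,-np.ones(len(u))]@p['pose'][:3,:3].T
    return p['pose'][:3,3],d
def onz(u,p,z):
    o,d=ray(u,p); return o+d*((z-o[2])/d[:,2])[:,None]
def tw(c,P):
    x,y,a=c; P=np.atleast_2d(P); return np.c_[x+np.cos(a)*P[:,0]-np.sin(a)*P[:,1], y+np.sin(a)*P[:,0]+np.cos(a)*P[:,1],P[:,2]]
COR=np.array([[-.093,.123,.064],[-.093,-.123,.064],[.093,-.123,.064],[.093,.123,.064]])
SC={'a':(-.05,.08),'b':(-.05,-.08),'c':(.055,0)}
E
python3 - <<'E'
from h import *
from workcell import eyes
s=np.array([[283,72],[63,345],[347,474],[538,178]])/3.3+[200,140]
d=np.array([[409,537],[602,150],[262,28],[18,368]])/3+[265,210]
ps,pd=eyes.camera_params('scene'),eyes.camera_params('side')
print(onz(s,ps,.064)); print(onz(d,pd,.064))
def f(c,w=3):
    r=[]
    if w&1: r.append((proj(tw(c,COR),ps)-s)[1:] if w==1 else (proj(tw(c,COR),ps)-s)[1:])
    if w&2: r.append(proj(tw(c,COR),pd)-d)
    return np.concatenate(r).ravel()
for w in (1,2,3):
    o=least_squares(f,[.5,.1,0],args=(w,)); print(w,o.x,np.degrees(o.x[2]),o.fun.round(1))
c=o.x
for k,v in SC.items():
    P=tw(c,[[*v,.064+.0365]])[0]; print(k,P)
    print(' wing px',proj(P,ps),proj(P,pd))
E
```

```text
[[ 0.41715458  0.1493839   0.064     ]
 [ 0.46367966 -0.08936982  0.064     ]
 [ 0.6430244  -0.05077844  0.064     ]
 [ 0.59526221  0.18271822  0.064     ]]
[[ 0.40841769  0.15323525  0.064     ]
 [ 0.45744501 -0.08274911  0.064     ]
 [ 0.63804789 -0.04832713  0.064     ]
 [ 0.58724551  0.19160023  0.064     ]]
1 [0.52832095 0.04871101 0.20498492] 11.744770944036384 [-1.   0.  -0.1  1.2  1.2 -1.8]
2 [0.52317954 0.05284681 0.20565691] 11.783273186619772 [ 0.5  1.2  1.5 -1.4 -0.6 -0.4 -1.4 -0.4]
3 [0.5245612  0.05156921 0.20652719] 11.833136313005477 [-1.3 -1.9 -0.6 -1.1  0.6 -3.6  0.2 -0.1  1.  -2.4 -0.8 -1.2 -1.4 -1.5]
a [0.45921878 0.11961602 0.1005    ]
 wing px [[290.62690609 167.17854821]] [[384.96345944 331.48847654]]
b [ 0.49202872 -0.03698382  0.1005    ]
 wing px [[247.52242923 223.33136095]] [[431.11913537 249.08511598]]
c [0.57839239 0.06284763 0.1005    ]
 wing px [[318.22235958 214.30346873]] [[337.97875938 261.03815751]]
```

Emit:
move_arm(deltas=[0,0,0,-5,-24,24,1,0,0,0,-10,-50,50,1,0,0,0,-15,-75,75,1,0,0,0,-20,-100,100,1,0,0,0,-25,-125,125,1,0,0,0,-30,-150,150,1,0,0,0,-35,-175,175,1,0,0,0,-40,-200,200,1,0,0,0,-45,-225,225,1,0,0,0,-50,-250,250,1])

```text
time: 0.98
position: [0.3444, 0.3208, 0.3033]
tool_rot: [[-0.0, 0.256, 0.967], [-0.0, 0.967, -0.256], [-1.0, -0.0, -0.0]]
ft_force: [0.4, -0.1, 0.7]
width: 0.998
```

Emit:
move_arm(deltas=[0,0,0,0,-25,25,1,0,0,0,0,-50,50,1,0,0,0,0,-75,75,1,0,0,0,0,-100,100,1,0,0,0,0,-125,125,1,0,0,0,0,-150,150,1,0,0,0,0,-175,175,1,0,0,0,0,-200,200,1,0,0,0,0,-223,221,1,0,0,0,0,-223,221,1])

```text
time: 1.82
position: [0.5028, 0.0424, 0.3037]
tool_rot: [[0.002, 0.267, 0.964], [-0.004, 0.964, -0.267], [-1.0, -0.003, 0.003]]
ft_force: [-0.1, -0.1, 0.6]
width: 1.001
```

```bash
python3 - <<'E'
from workcell import arm, eyes
import cv2, pickle
o=arm.get_obs(); p=eyes.camera_params('wrist'); im=eyes.read_camera('wrist')
print(o['time'],o['position'],o['tool_rot'],o['joint_pos'],o['joint_velocities'].round(2))
pickle.dump(p,open('w1.pkl','wb')); cv2.imwrite('pics/w1.png',im[:,:,::-1])
E
```

```text
1.8167 [0.50279482 0.04237363 0.30368095] [[ 0.00235404  0.26740185  0.96358223]
 [-0.0038906   0.96358005 -0.26739174]
 [-0.99998966 -0.00311946  0.00330866]] [-42.89946781   2.85618109  34.6943825  109.26778731  -1.49114275
  68.28832897  66.80115655] [-2.22 -1.11 -4.83  1.42 -2.57  1.39 -4.85]
```

View pics/w1.png

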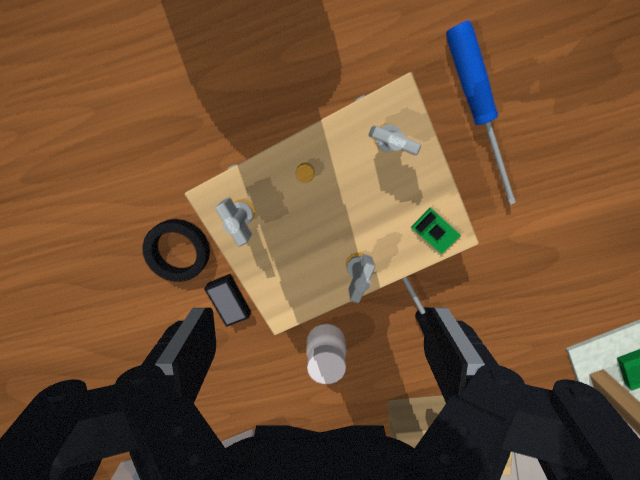

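```bash
python3 - <<'E'
import cv2
a=cv2.imread("pics/w1.png")
for n,(x,y) in dict(a=(345,95),b=(185,165),c=(310,225)).items():
    b=cv2.resize(a[y:y+100,x:x+100],None,fx=4,fy=4,interpolation=cv2.INTER_CUBIC); 
    globals()['I'+n]=b
import numpy as np
cv2.imwrite("pics/w1s.png",cv2.resize(np.hstack([Ia,Ib,Ic]),(1200,400))[:, :1200])
cv2.imwrite("pics/w1ab.png",np.hstack([Ia,Ib])); cv2.imwrite("pics/w1c.png",Ic)
b=cv2.resize(a[60:345,175:490],None,fx=2.1,fy=2.1,interpolation=cv2.INTER_CUBIC);cv2.imwrite("pics/w1lid.png",b)
E
```

```text
(no output)
```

View pics/w1ab.png

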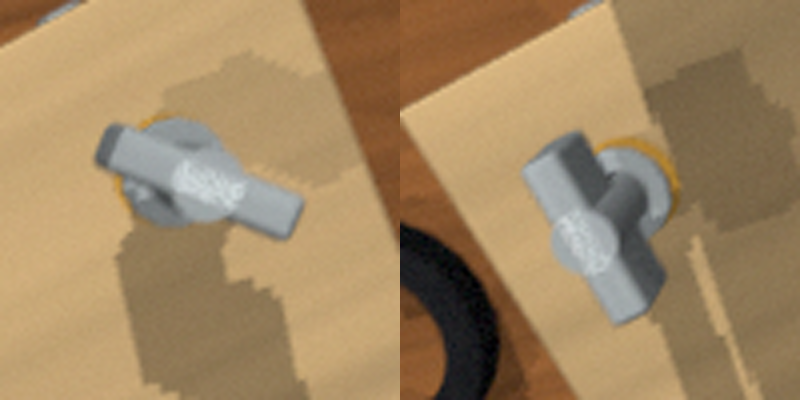

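View pics/w1c.png

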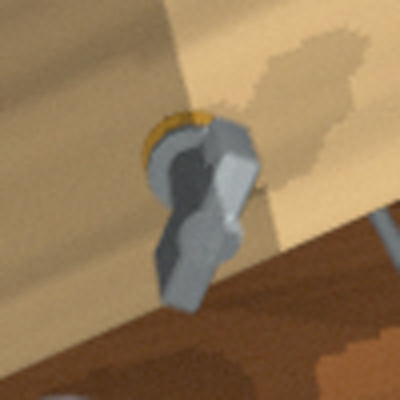

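View pics/w1lid.png

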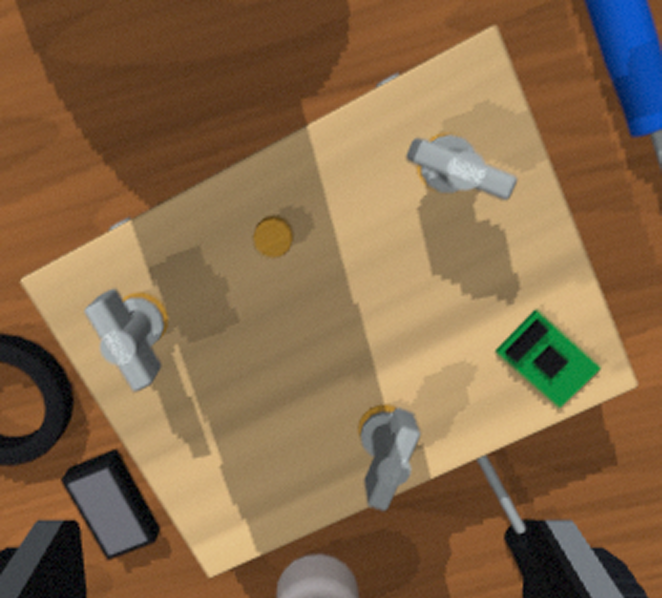

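```bash
python3 - <<'E'
from h import *
import pickle
p=pickle.load(open('w1.pkl','rb'))
d=np.array([[497,26],[22,281],[210,577],[637,384]])/2.1+[175,60]
print(onz(d,p,.064))
f=lambda c:(proj(tw(c,COR),p)-d).ravel()
o=least_squares(f,[.5,.1,0]); print(o.x,np.degrees(o.x[2]),o.fun.round(1))
h=np.array([[397.5,142],[231.3,225],[363.7,283]])
H=onz(h,p,.1135)
for (k,v),q in zip(SC.items(),H):
    print(k,tw(o.x,[[*v,.1135]])[0],q,)
# wing ends top faces axis dir
E={'a':([110,130],[297,222]),'b':([540,155],[632,310]),'c':([243,135],[178,305])}
off={'a':(345,95),'b':(85,165),'c':(310,225)}
for k,(e,g) in E.items():
    q=onz(np.array([e,g])/4+np.array(off[k]),p,.112); print(k,q,np.degrees(np.arctan2(*(q[1]-q[0])[1::-1])),np.linalg.norm(q[1]-q[0]))
E
```

```text
[[ 0.41197516  0.15234348  0.064     ]
 [ 0.46132195 -0.08657605  0.064     ]
 [ 0.64084729 -0.04984167  0.064     ]
 [ 0.59104709  0.18854925  0.064     ]]
[0.52683066 0.05100626 0.20311124] 11.637416664440748 [ 0.2 -1.3 -1.8 -0.3 -0.2  1.5  1.9  1.4]
a [0.46172107 0.11927588 0.1135    ] [0.4623379  0.11899336 0.1135    ]
b [ 0.49399588 -0.03743512  0.1135    ] [ 0.49324843 -0.03737158  0.1135    ]
c [0.58070006 0.06210073 0.1135    ] [0.57957677 0.06283384 0.1135    ]
a [[0.44578456 0.1018733  0.112     ]
 [0.47409438 0.13534687 0.112     ]] 49.77758256442722 0.04383976531647035
b [[ 0.4726637  -0.04078883  0.112     ]
 [ 0.51199695 -0.03326808  0.112     ]] 10.824637081865163 0.04004580431314529
c [[0.55814255 0.0746953  0.112     ]
 [0.59672732 0.04993695 0.112     ]] -32.686710103116 0.04584496317644667
```

Emit:
move_arm(deltas=[-0.11,0,0,8,6,-6,1,-0.22,0,0,16,12,-12,1,-0.33,0,0,24,18,-18,1,-0.44,0,0,32,24,-24,1,-0.55,0,0,40,30,-30,1,-0.66,0,0,48,36,-36,0.8,-0.77,0,0,56,42,-42,0.7,-0.88,0,0,64,48,-48,0.6,-0.99,0,0,72,54,-54,0.6,-1.1,0,0,80,60,-60,0.6])

```text
time: 2.7
position: [0.4568, 0.1256, 0.2226]
tool_rot: [[-0.001, -0.751, 0.661], [0.0, 0.661, 0.751], [-1.0, 0.001, -0.0]]
ft_force: [0.0, 0.6, 0.1]
width: 0.598
```

Emit:
move_arm(deltas=[-0.04,0,0,0,0,0,0.6,-0.04,0,0,0,0,0,0.6,-0.04,0,0,0,0,0,0.6])

```text
time: 2.95
position: [0.4574, 0.1248, 0.2231]
tool_rot: [[-0.001, -0.772, 0.636], [0.0, 0.636, 0.772], [-1.0, 0.0, -0.0]]
ft_force: [-0.3, -0.1, -0.8]
width: 0.595
```

```bash
cat > look.py <<'E'
import sys,pickle,cv2,numpy as np
from workcell import arm,eyes
n=sys.argv[1]
o=arm.get_obs(); p=eyes.camera_params('wrist'); im=eyes.read_camera('wrist')
np.set_printoptions(precision=4,suppress=True)
R=o['tool_rot']
print(o['time'],o['position'],'yaw_y',np.degrees(np.arctan2(R[1,1],R[0,1])),'tilt',R[:2,0],'j',o['joint_pos'].round(1),o['joint_velocities'].round(1))
print('F',o['ft_force'],'M',o['wrist_torque'],o['width'])
pickle.dump((p,o),open(f'{n}.pkl','wb')); cv2.imwrite(f'pics/{n}.png',im[:,:,::-1])
E
python3 look.py wa1
```

```text
2.95 [0.4574 0.1248 0.2231] yaw_y 140.52104614039794 tilt [-0.0005  0.0001] j [-46.1   4.3  27.1 117.9  -2.3  58.3 122.7] [ 0.3 -0.2  0.8 -0.7 -0.  -0.1  0.1]
F [-0.2604 -0.055  -0.8164] M [-0.0082 -0.0236 -0.026 ] 0.5948876780054656
```

View pics/wa1.png

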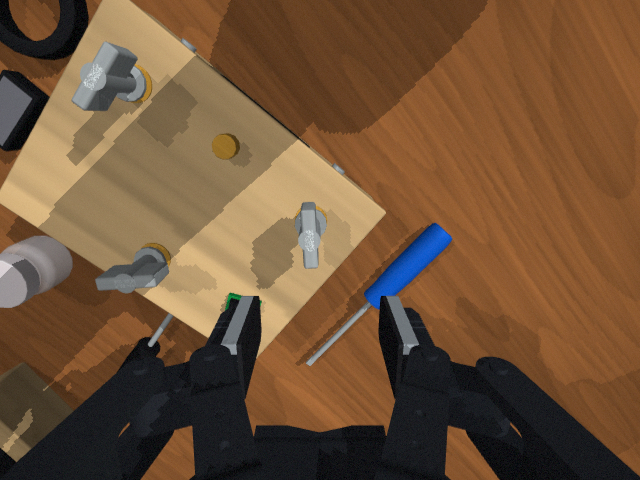

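```bash
cat > crop.py <<'E'
import sys,cv2
n,x,y,s,f=sys.argv[1],*map(int,sys.argv[2:6])
a=cv2.imread(f'pics/{n}.png')[y:y+s,x:x+s]; cv2.imwrite(f'pics/{n}_c.png',cv2.resize(a,None,fx=f,fy=f,interpolation=cv2.INTER_CUBIC))
E
python3 crop.py wa1 265 190 90 6
```

```text
(no output)
```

View pics/wa1_c.png

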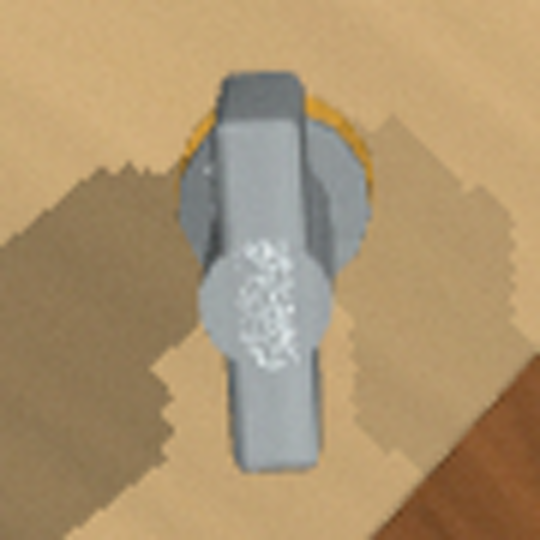

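```bash
cat > meas.py <<'E'
# name x y f  hubx huby e1x e1y e2x e2y [ztop]
import sys,pickle
from h import *
n=sys.argv[1]; v=list(map(float,sys.argv[2:])); p,o=pickle.load(open(n+'.pkl','rb'))
z=v[9] if len(v)>9 else .1128
uv=np.array(v[3:9]).reshape(3,2)/v[2]+v[:2]
q=onz(uv[1:],p,z); h=onz(uv[:1],p,z+.001)[0]
a=np.degrees(np.arctan2(*(q[1]-q[0])[1::-1])); print('hub',h,'mid',q.mean(0),'ang',a,'len',np.linalg.norm(q[1]-q[0]))
R=o['tool_rot']; pos=o['position']
# target TCP above hub
d=h-pos; print('shift tool y,z mm',1000*(R.T@d), 'axis hits', pos+R[:,0]*((z-pos[2])/R[2,0]))
jy=np.degrees(np.arctan2(R[1,1],R[0,1])); print('turn about tool x rad (cw+):',-np.radians((a+90-jy+90)%180-90))
E
python3 meas.py wa1 265 190 6 265 303 260 120 280 467
```

```text
hub [0.46132284 0.11792527 0.1138    ] mid [0.46073898 0.11810107 0.1128    ] ang 53.237192083997385 len 0.0408249345522825
shift tool y,z mm [109.27522472  -7.49619908  -2.78246528] axis hits [0.45730537 0.12483905 0.1128    ]
turn about tool x rad (cw+): -0.047405689680498735
```

Emit:
move_arm(deltas=[-0.035,0,0,10,-3,-1,0.6,-0.035,0,0,30,-7,-2.3,0.6,-0.035,0,0,50,-7,-2.3,0.6,-0.035,0,0,65,-7,-2.3,0.6,-0.035,0,0,73,-7,-2.3,0.6,-0.035,0,0,73,-7,-2.3,0.6,-0.035,0,0,73,-7,-2.3,0.6])

```text
time: 3.58
position: [0.4621, 0.1177, 0.1505]
tool_rot: [[-0.0, -0.793, 0.609], [-0.0, 0.609, 0.793], [-1.0, -0.0, -0.0]]
ft_force: [0.6, -0.0, -0.5]
width: 0.6
```

```bash
python3 look.py wa2
```

```text
3.5833 [0.4621 0.1177 0.1505] yaw_y 142.46696643795437 tilt [-0.     -0.0002] j [-44.   11.2  27.1 121.2  -6.7  49.  129.5] [-0.  -1.1  0.2 -1.2  0.1 -0.1  0.2]
F [ 0.5815 -0.0174 -0.4559] M [ 0.0442 -0.0309  0.0569] 0.6004246415579894
```

View pics/wa2.png

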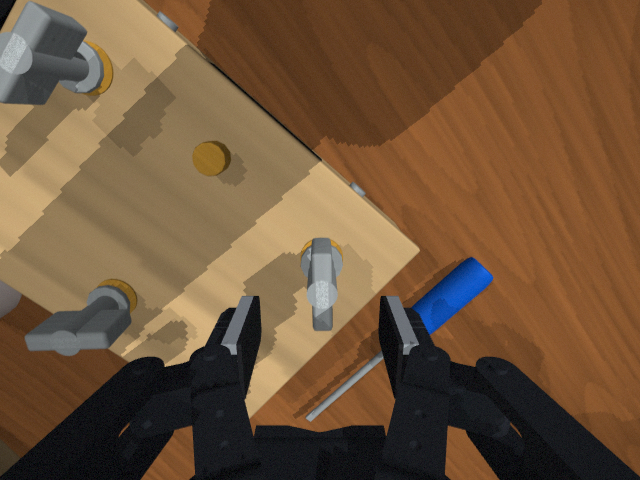

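```bash
python3 crop.py wa2 280 225 110 5; cat > ft.py <<'E'
import sys
from workcell import arm,eyes
import numpy as np
n=int(sys.argv[1]); M=[];F=[]
for i in range(n):
    eyes.read_camera('side'); o=arm.get_obs(); M.append(o['wrist_torque']);F.append(o['ft_force'])
M=np.array(M);F=np.array(F); R=o['tool_rot']; np.set_printoptions(precision=4,suppress=True)
print('t',o['time'],'pos',o['position'],'yaw',np.degrees(np.arctan2(R[1,1],R[0,1])),'w',o['width'])
print('F',F.mean(0),F.std(0),'M',M.mean(0),M.std(0),'Ftool',R.T@F.mean(0))
E
python3 ft.py 6
```

```text
t 3.9333 pos [0.4624 0.118  0.151 ] yaw 142.49849627350324 w 0.597136655415817
F [0.1691 0.1088 0.0626] [0.4593 0.3866 0.502 ] M [-0.0033  0.0028 -0.0147] [0.0224 0.0226 0.0207] Ftool [-0.0623 -0.0679  0.1893]
```

View pics/wa2_c.png

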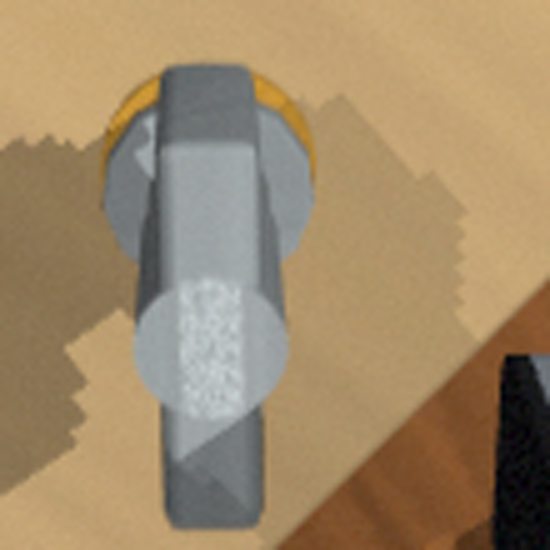

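```bash
python3 meas.py wa2 280 225 5 211 350 210 143 213 527
```

```text
hub [0.4615188  0.11798624 0.1138    ] mid [0.46126958 0.11776073 0.1128    ] ang 53.068568074348434 len 0.041077316596379594
shift tool y,z mm [36.69223285  0.63276683 -0.13262611] axis hits [0.46210138 0.11770574 0.1128    ]
turn about tool x rad (cw+): -0.010499929340462183
```

Emit:
move_arm(deltas=[-0.01,0,0,10,0.5,0,0.6,-0.01,0,0,20,0.5,0,0.6,-0.01,0,0,30,0.5,0,0.6,-0.01,0,0,40,0.5,0,0.6,-0.01,0,0,46,0.5,0,0.6,-0.01,0,0,46,0.5,0,0.6,-0.01,0,0,46,0.5,0,0.4,-0.01,0,0,46,0.5,0,0.3])

```text
time: 4.6
position: [0.4618, 0.118, 0.1043]
tool_rot: [[0.0, -0.799, 0.601], [-0.0, 0.601, 0.799], [-1.0, -0.0, 0.0]]
ft_force: [-0.3, -0.6, 0.3]
width: 0.329
```

```bash
python3 look.py wa3;python3 ft.py 4
```

```text
4.6 [0.4618 0.118  0.1043] yaw_y 143.0576522723226 tilt [ 0.0002 -0.0001] j [-42.5  16.   25.9 122.7 -10.1  43.2 132.9] [-0.1 -0.7  0.1 -0.4 -0.   0.  -0. ]
F [-0.3111 -0.5983  0.2608] M [0.0675 0.0248 0.0121] 0.3291349534853245
t 4.85 pos [0.4619 0.1182 0.1047] yaw 143.06897362558195 w 0.298558829530315
F [ 0.228   0.0034 -0.2354] [0.2417 0.1552 0.336 ] M [-0.0064 -0.0331  0.0086] [0.0035 0.0306 0.0413] Ftool [ 0.2357 -0.1801  0.1395]
```

View pics/wa3.png

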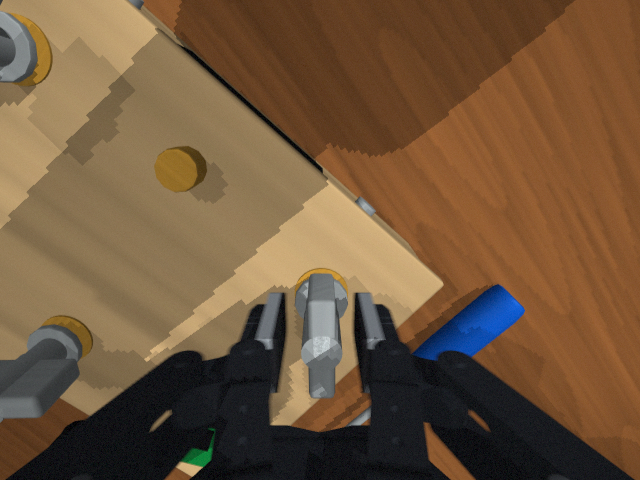

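Emit:
move_arm(deltas=[0,0,0,0,0,0,0.22,0,0,0,0,0,0,0.18,0,0,0,0,0,0,0.14,0,0,0,0,0,0,0.1,0,0,0,0,0,0,0.05,0,0,0,0,0,0,0,0,0,0,0,0,0,0])

```text
time: 5.43
position: [0.4614, 0.1183, 0.1047]
tool_rot: [[-0.001, -0.799, 0.601], [0.001, 0.601, 0.799], [-1.0, 0.001, 0.0]]
ft_force: [-2.7, 0.0, 5.9]
width: 0.108
```

```bash
python3 ft.py 6; python3 look.py wa4; python3 crop.py wa4 240 240 160 4
```

```text
t 5.7333 pos [0.4614 0.1183 0.1047] yaw 143.07579263137592 w 0.10838096953379364
F [-1.9573  0.1937  5.1934] [0.4181 0.6358 0.4341] M [ 0.0798  0.4842 -0.0044] [0.0221 0.023  0.0268] Ftool [-5.1923  1.685  -1.0202]
5.7333 [0.4614 0.1183 0.1047] yaw_y 143.07579263137592 tilt [-0.0005  0.0006] j [-42.6  16.   25.9 122.7 -10.1  43.3 132.9] [ 0.1  0.1  0.  -0.   0.  -0.1 -0. ]
F [-1.2969 -0.864   4.8565] M [ 0.1096  0.4801 -0.04  ] 0.10838096953379364
```

View pics/wa4_c.png

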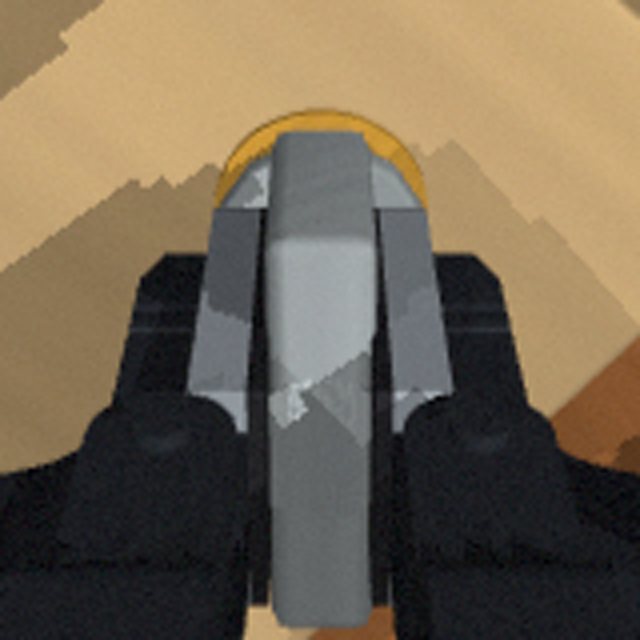

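Emit:
move_arm(deltas=[0.03,0,0,0.1,0,0,0,0.06,0,0,0.2,0,0,0,0.09,0,0,0.4,0,0,0,0.12,0,0,0.5,0,0,0,0.15,0,0,0.6,0,0,0,0.18,0,0,0.7,0,0,0,0.21,0,0,0.8,0,0,0,0.24,0,0,1,0,0,0])

```text
time: 6.45
position: [0.4614, 0.1184, 0.1037]
tool_rot: [[-0.001, -0.633, 0.774], [0.001, 0.774, 0.633], [-1.0, 0.001, -0.0]]
ft_force: [-2.9, -0.0, 5.3]
width: 0.113
```

```bash
python3 ft.py 6
```

```text
t 6.75 pos [0.4614 0.1184 0.1037] yaw 129.32629852484024 w 0.10888249037506557
F [-2.3294  0.3697  5.7395] [0.5727 0.3443 0.5865] M [ 0.0942  0.5142 -0.0068] [0.0191 0.0189 0.0314] Ftool [-5.7378  1.7672 -1.5682]
```

Emit:
move_arm(deltas=[0.03,0,0,0.1,0,0,0,0.06,0,0,0.2,0,0,0,0.09,0,0,0.4,0,0,0,0.12,0,0,0.5,0,0,0,0.15,0,0,0.6,0,0,0,0.18,0,0,0.7,0,0,0,0.21,0,0,0.8,0,0,0])

```text
time: 7.33
position: [0.4613, 0.1184, 0.103]
tool_rot: [[-0.001, -0.457, 0.889], [0.001, 0.889, 0.457], [-1.0, 0.001, -0.0]]
ft_force: [-2.5, 0.3, 7.2]
width: 0.105
```

```bash
python3 ft.py 6
```

```text
t 7.6333 pos [0.4614 0.1184 0.1031] yaw 117.30198834623745 w 0.10574025072181484
F [-2.5672  0.4477  6.8235] [0.723  0.297  0.4172] M [0.0655 0.635  0.016 ] [0.0261 0.0301 0.0285] Ftool [-6.821   1.5827 -2.0783]
```

Emit:
move_arm(deltas=[0.02,0,0,0.1,0,0,0,0.04,0,0,0.2,0,0,0,0.06,0,0,0.3,0,0,0,0.08,0,0,0.3,0,0,0,0.1,0,0,0.4,0,0,0])

```text
time: 8.05
position: [0.4614, 0.1185, 0.1029]
tool_rot: [[-0.001, -0.367, 0.93], [0.001, 0.93, 0.367], [-1.0, 0.001, -0.001]]
ft_force: [-3.4, 0.1, 10.8]
width: 0.107
```

```bash
python3 ft.py 6
```

```text
t 8.35 pos [0.4614 0.1185 0.103 ] yaw 111.58195526431066 w 0.10669421958340383
F [-3.8611  0.7167  9.584 ] [0.5266 0.287  0.3433] M [0.0406 0.8464 0.0528] [0.0253 0.0317 0.0294] Ftool [-9.5788  2.0993 -3.3336]
```

Emit:
move_arm(deltas=[0.02,0,0,0,0,0,0,0.04,0,0,0,0,0,0,0.06,0,0,0,0,0,0,0.06,0,0,0,0,0,0])

```text
time: 8.68
position: [0.4614, 0.1185, 0.1029]
tool_rot: [[-0.001, -0.311, 0.95], [0.001, 0.95, 0.311], [-1.0, 0.001, -0.001]]
ft_force: [-4.7, 0.8, 8.6]
width: 0.103
```

```bash
python3 ft.py 10
```

```text
t 9.1833 pos [0.4614 0.1185 0.1029] yaw 108.15497105149073 w 0.10510293569762533
F [-3.7264 -0.1593  9.5235] [0.4389 0.4537 0.3819] M [0.0603 0.8211 0.0575] [0.0277 0.0243 0.0342] Ftool [-9.5192  1.0222 -3.5982]
```

Emit:
move_arm(deltas=[0.02,0,0,0,0,0,0,0.04,0,0,0,0,0,0,0.05,0,0,0,0,0,0,0.05,0,0,0,0,0,0])

```text
time: 9.52
position: [0.4614, 0.1185, 0.1029]
tool_rot: [[-0.001, -0.264, 0.965], [0.001, 0.965, 0.264], [-1.0, 0.001, -0.001]]
ft_force: [-3.5, 1.0, 9.6]
width: 0.111
```

```bash
python3 ft.py 12
```

```text
t 10.1167 pos [0.4614 0.1185 0.1029] yaw 105.29418650150647 w 0.10756450438184263
F [-3.6951 -0.0198  9.5887] [0.4945 0.5459 0.5799] M [0.0831 0.8139 0.093 ] [0.016  0.024  0.0233] Ftool [-9.5845  0.968  -3.5774]
```

Emit:
move_arm(deltas=[-0.05,0,0,0,0,0,0,-0.1,0,0,0,0,0,0,-0.15,0,0,0,0,0,0,-0.2,0,0,0,0,0,0,-0.25,0,0,-0.1,0,0,0,-0.3,0,0,-0.3,0,0,0,-0.35,0,0,-0.5,0,0,0,-0.4,0,0,-0.7,0,0,0,-0.45,0,0,-0.9,0,0,0,-0.5,0,0,-1.1,0,0,0])

```text
time: 10.95
position: [0.4614, 0.1184, 0.1036]
tool_rot: [[-0.001, -0.695, 0.719], [0.001, 0.719, 0.695], [-1.0, 0.001, 0.0]]
ft_force: [-2.0, 1.1, 5.3]
width: 0.107
```

```bash
python3 ft.py 6
```

```text
t 11.25 pos [0.4614 0.1184 0.1037] yaw 133.89637139512428 w 0.1056241180695071
F [-2.349   0.7973  6.3886] [0.4917 0.2779 0.391 ] M [ 0.0973  0.5483 -0.0529] [0.0188 0.025  0.0274] Ftool [-6.3864  2.2097 -1.1398]
```

Emit:
move_arm(deltas=[-0.04,0,0,-0.16,0,0,0,-0.08,0,0,-0.32,0,0,0,-0.12,0,0,-0.48,0,0,0,-0.16,0,0,-0.64,0,0,0,-0.2,0,0,-0.8,0,0,0,-0.24,0,0,-1,0,0,0,-0.28,0,0,-1.1,0,0,0,-0.32,0,0,-1.3,0,0,0,-0.36,0,0,-1.4,0,0,0,-0.4,0,0,-1.6,0,0,0])

```text
time: 12.08
position: [0.4615, 0.1183, 0.1052]
tool_rot: [[-0.0, -0.92, 0.392], [0.001, 0.392, 0.92], [-1.0, 0.001, 0.0]]
ft_force: [-2.4, 1.1, 5.7]
width: 0.103
```

```bash
python3 ft.py 8
```

```text
t 12.4833 pos [0.4615 0.1183 0.1053] yaw 156.80808972604757 w 0.11031514379504172
F [-2.1838  0.2208  5.4975] [0.559  0.4594 0.6307] M [ 0.0561  0.5332 -0.0478] [0.0289 0.0268 0.039 ] Ftool [-5.4965  2.0977 -0.6549]
```

Emit:
move_arm(deltas=[-0.04,0,0,-0.16,0,0,0,-0.08,0,0,-0.3,0,0,0,-0.12,0,0,-0.3,0,0,0,-0.15,0,0,-0.3,0,0,0,-0.15,0,0,-0.3,0,0,0])

```text
time: 12.9
position: [0.4615, 0.1183, 0.1057]
tool_rot: [[-0.0, -0.968, 0.251], [0.001, 0.251, 0.968], [-1.0, 0.001, 0.001]]
ft_force: [-2.5, -0.2, 7.6]
width: 0.104
```

```bash
python3 ft.py 10
```

```text
t 13.4 pos [0.4615 0.1183 0.1058] yaw 165.3961404949621 w 0.1065596796384985
F [-2.685  -0.0249  7.018 ] [0.338  0.4212 0.5148] M [ 0.0324  0.6059 -0.0575] [0.0251 0.0322 0.0288] Ftool [-7.0168  2.5963 -0.6971]
```

Emit:
move_arm(deltas=[-0.03,0,0,0,0,0,0,-0.06,0,0,0,0,0,0,-0.09,0,0,0,0,0,0,-0.1,0,0,0,0,0,0,-0.1,0,0,0,0,0,0])

```text
time: 13.82
position: [0.4616, 0.1183, 0.106]
tool_rot: [[-0.001, -0.988, 0.154], [0.001, 0.154, 0.988], [-1.0, 0.001, 0.001]]
ft_force: [-3.6, 0.7, 9.1]
width: 0.106
```

```bash
python3 ft.py 10
```

```text
t 14.3167 pos [0.4616 0.1183 0.106 ] yaw 171.12501428784253 w 0.10830274100184792
F [-3.1463 -0.0859  9.0719] [0.3836 0.2842 0.4609] M [-0.0232  0.7398 -0.0621] [0.0382 0.0252 0.0192] Ftool [-9.0702  3.1013 -0.5637]
```

Emit:
move_arm(deltas=[-0.03,0,0,-0.1,0,0,0,-0.06,0,0,-0.2,0,0,0,-0.08,0,0,-0.3,0,0,0,-0.08,0,0,-0.3,0,0,0])

```text
time: 14.65
position: [0.4616, 0.1182, 0.1062]
tool_rot: [[-0.0, -0.997, 0.074], [0.001, 0.074, 0.997], [-1.0, 0.0, 0.001]]
ft_force: [-3.0, -0.5, 7.7]
width: 0.108
```

```bash
python3 ft.py 12; python3 look.py wa5;python3 crop.py wa5 240 240 160 4
```

```text
t 15.25 pos [0.4616 0.1183 0.1062] yaw 175.7007077343944 w 0.1063039052412498
F [-2.7923  0.0645  7.9928] [0.5219 0.3422 0.3166] M [ 0.0122  0.6664 -0.0726] [0.0393 0.024  0.0391] Ftool [-7.9919  2.7922 -0.1396]
15.25 [0.4616 0.1183 0.1062] yaw_y 175.7007077343944 tilt [-0.0003  0.0007] j [-34.   15.1  16.2 122.3  -6.1  43.3 161.9] [-0.1 -0.   0.  -0.1 -0.1 -0.   0.1]
F [-2.8661  0.159   7.8267] M [ 0.0161  0.6826 -0.0359] 0.1063039052412498
```

View pics/wa5_c.png

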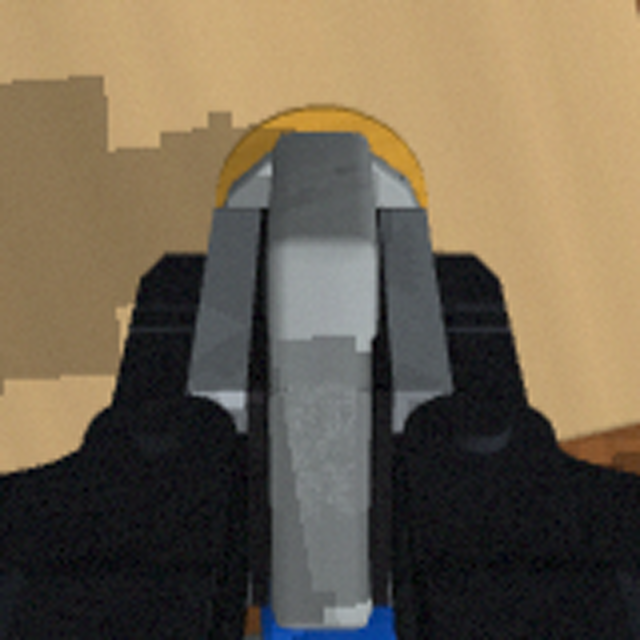

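Emit:
move_arm(deltas=[0,0,0,0,0,0,0.12,0,0,0,0,0,0,0.2,0,0,0,0,0,0,0.35,0,0,0,0,0,0,0.5,0,0,0,-10,0,0,0.6,0,0,0,-20,0,0,0.6,0,0,0,-35,0,0,0.6,0,0,0,-45,0,0,0.6,0,0,0,-45,0,0,0.6,0,0,0,-45,0,0,0.6])

```text
time: 16.13
position: [0.4624, 0.1184, 0.1515]
tool_rot: [[0.003, -0.997, 0.074], [0.001, 0.074, 0.997], [-1.0, -0.002, 0.001]]
ft_force: [0.3, -0.1, -0.3]
width: 0.598
```

```bash
python3 ft.py 6; python3 look.py wa6;python3 crop.py wa6 270 215 120 5
```

```text
t 16.4333 pos [0.4609 0.1178 0.1497] yaw 175.72780379503368 w 0.5993485875940672
F [-0.1368 -0.1924  0.0227] [0.5032 0.5172 0.6794] M [-0.0242 -0.0008  0.0011] [0.0274 0.0416 0.0259] Ftool [-0.0223  0.1221 -0.202 ]
16.4333 [0.4609 0.1178 0.1497] yaw_y 175.72780379503368 tilt [-0.0014 -0.0006] j [-34.8  10.7  16.8 120.9  -4.1  49.  160.2] [ 0.  -0.2 -0.  -0.1  0.1  0.  -0.1]
F [ 0.3114 -0.4844 -0.6464] M [-0.0288 -0.0125  0.0033] 0.5993485875940672
```

View pics/wa6_c.png

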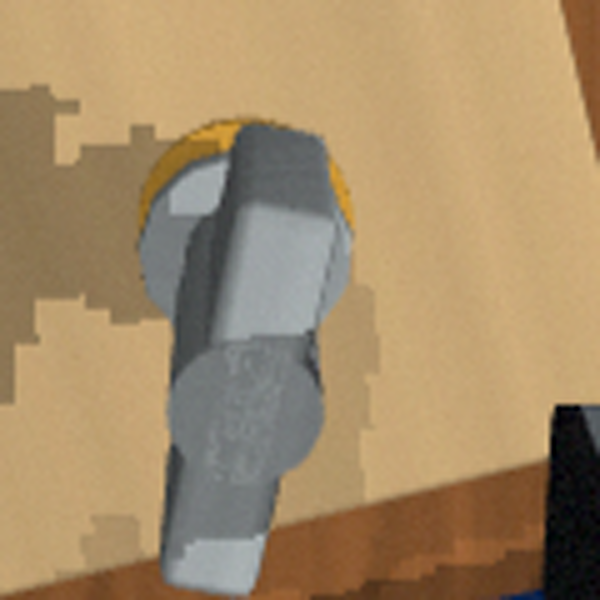

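```bash
python3 meas.py wa6 270 215 5 246 410 286 210 213 588 .114
```

```text
hub [0.46122957 0.11734629 0.115     ] mid [0.46102768 0.11744718 0.114     ] ang 75.96069922774075 len 0.04073160964244981
shift tool y,z mm [34.67585714 -0.36725329 -0.44558457] axis hits [0.46089514 0.11781735 0.114     ]
turn about tool x rad (cw+): 0.17046813308583775
```

Emit:
move_arm(deltas=[0.12,0,0,-20,0,0,0.6,0.24,0,0,-40,-4,-14,0.6,0.36,0,0,-50,-9,-30,0.6,0.48,0,0,-50,-14,-48,0.6,0.6,0,0,-50,-19,-66,0.6,0.72,0,0,-50,-24,-84,0.6,0.84,0,0,-50,-29,-102,0.6,0.96,0,0,-50,-34,-120,0.6,1.08,0,0,-50,-39,-137,0.6,1.2,0,0,-50,-44,-152,0.6])

```text
time: 17.32
position: [0.4939, -0.0382, 0.2001]
tool_rot: [[-0.001, -0.285, 0.958], [-0.0, 0.958, 0.285], [-1.0, -0.0, -0.001]]
ft_force: [-0.2, 0.3, -0.3]
width: 0.603
```

Emit:
move_arm(deltas=[0.1,0,0,0,0,0,0.6,0.1,0,0,0,0,0,0.6,0.1,0,0,0,0,0,0.6,0.1,0,0,0,0,0,0.6])

```text
time: 17.65
position: [0.4938, -0.0361, 0.2001]
tool_rot: [[-0.001, -0.198, 0.98], [0.0, 0.98, 0.198], [-1.0, 0.0, -0.001]]
ft_force: [-0.5, -0.2, -0.2]
width: 0.6
```

```bash
python3 look.py wb1
```

```text
17.65 [ 0.4938 -0.0361  0.2001] yaw_y 101.44186995004986 tilt [-0.0007  0.0001] j [-29.3   9.1  31.3 116.7  -5.7  55.7 106.3] [-0.2 -0.2 -0.4 -0.1  0.1  0.  -0.5]
F [-0.4581 -0.2496 -0.2196] M [ 0.0513 -0.0117  0.0241] 0.6004790731197109
```

View pics/wb1.png

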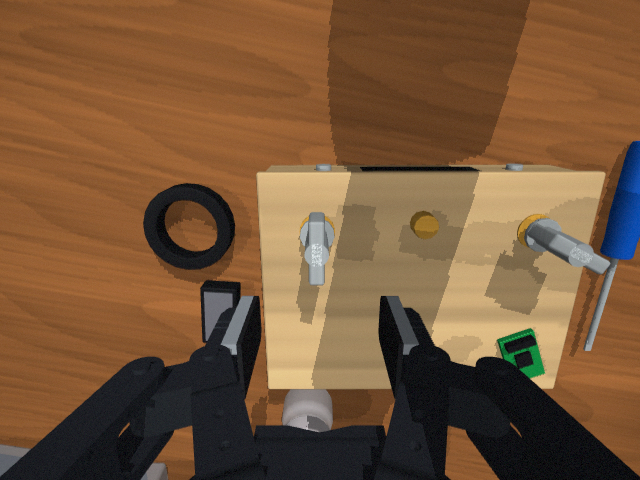

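```bash
python3 crop.py wb1 270 200 100 6
```

```text
(no output)
```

View pics/wb1_c.png

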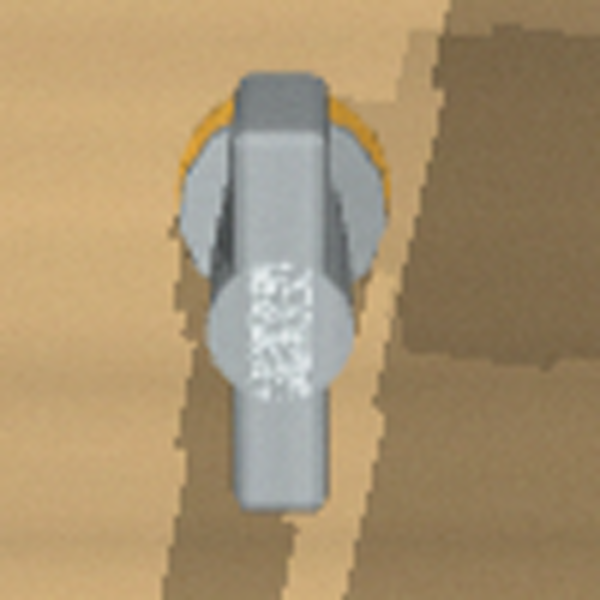

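```bash
python3 meas.py wb1 270 200 6 281 335 281 130 282 508
```

```text
hub [ 0.49395371 -0.03846857  0.1138    ] mid [ 0.49320512 -0.03857161  0.1128    ] ang 11.51379200751586 len 0.04104438916977893
shift tool y,z mm [86.26023803 -2.39690191 -0.30759159] axis hits [ 0.49377898 -0.03605816  0.1128    ]
turn about tool x rad (cw+): -0.0012552767075902193
```

Emit:
move_arm(deltas=[0,0,0,10,-1,0,0.6,0,0,0,25,-2.1,-0.5,0.6,0,0,0,40,-2.1,-0.5,0.6,0,0,0,55,-2.1,-0.5,0.6,0,0,0,70,-2.1,-0.5,0.6,0,0,0,82,-2.1,-0.5,0.6,0,0,0,91,-2.1,-0.5,0.6,0,0,0,95.5,-2.1,-0.5,0.6,0,0,0,95.5,-2.1,-0.5,0.4,0,0,0,95.5,-2.1,-0.5,0.3])

```text
time: 18.53
position: [0.4941, -0.039, 0.1048]
tool_rot: [[-0.0, -0.195, 0.981], [-0.0, 0.981, 0.195], [-1.0, -0.0, -0.0]]
ft_force: [1.0, 0.0, -0.2]
width: 0.326
```

```bash
python3 ft.py 2; python3 look.py wb2
```

```text
t 18.6333 pos [ 0.4947 -0.039   0.1055] yaw 101.25186418814451 w 0.3024994220669987
F [ 0.1817 -0.3393 -0.3497] [0.0476 0.2794 0.3392] M [-0.0341 -0.0316 -0.0323] [0.008  0.0079 0.0046] Ftool [ 0.3499 -0.3682  0.1114]
18.6333 [ 0.4947 -0.039   0.1055] yaw_y 101.25186418814451 tilt [0.0015 0.0002] j [-26.   18.3  29.2 120.3 -12.7  44.2 112.4] [-0.  -0.3  0.1 -0.2  0.1  0.1 -0. ]
F [ 0.2293 -0.0599 -0.6889] M [-0.0261 -0.0237 -0.037 ] 0.3024994220669987
```

View pics/wb2.png

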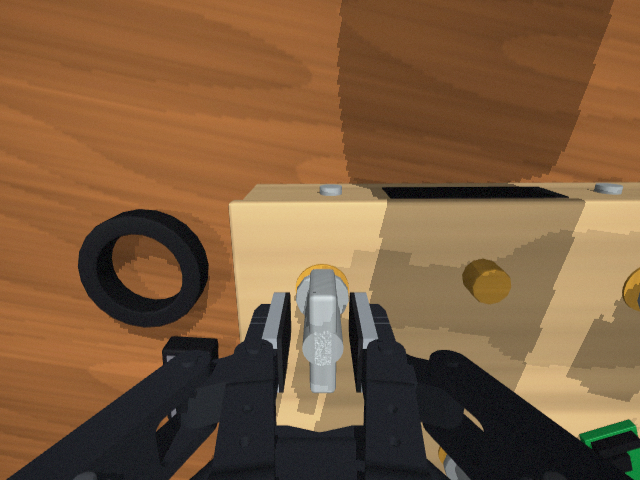

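Emit:
move_arm(deltas=[0,0,0,0.4,0.5,-0.7,0.25,0,0,0,0.4,0.5,-0.7,0.2,0,0,0,0.4,0.5,-0.7,0.16,0,0,0,0.4,0.5,-0.7,0.12,0,0,0,0.4,0.5,-0.7,0.08,0,0,0,0.4,0.5,-0.7,0,0,0,0,0.4,0.5,-0.7,0,0,0,0,0.4,0.5,-0.7,0])

```text
time: 19.35
position: [0.4934, -0.0383, 0.105]
tool_rot: [[0.0, -0.195, 0.981], [0.001, 0.981, 0.195], [-1.0, 0.001, 0.0]]
ft_force: [-2.5, 0.9, 5.7]
width: 0.104
```

```bash
python3 ft.py 6
```

```text
t 19.65 pos [ 0.4934 -0.0383  0.105 ] yaw 101.25107866515997 w 0.1054797002750441
F [-1.9121  1.313   5.2822] [0.5683 0.369  0.582 ] M [ 0.2584  0.39   -0.0071] [0.0282 0.0281 0.0338] Ftool [-5.2813  1.6648 -1.6177]
```

Turn b clockwise gently.

Emit:
move_arm(deltas=[0.03,0,0,0.1,0,0,0,0.06,0,0,0.2,0,0,0,0.09,0,0,0.4,0,0,0,0.13,0,0,0.5,0,0,0,0.17,0,0,0.7,0,0,0,0.21,0,0,0.8,0,0,0,0.25,0,0,1,0,0,0,0.29,0,0,1.2,0,0,0,0.33,0,0,1.3,0,0,0,0.37,0,0,1.5,0,0,0])

```text
time: 20.48
position: [0.4934, -0.0383, 0.1035]
tool_rot: [[0.0, 0.175, 0.985], [0.001, 0.985, -0.175], [-1.0, 0.001, -0.0]]
ft_force: [-2.1, 1.5, 5.9]
width: 0.107
```

```bash
python3 ft.py 6
```

```text
t 20.7833 pos [ 0.4934 -0.0383  0.1035] yaw 80.05272790526332 w 0.10641895591023985
F [-1.7561  1.2937  5.6971] [0.6105 0.2993 0.4276] M [ 0.2576  0.3724 -0.0078] [0.0258 0.0409 0.0326] Ftool [-5.6962  0.9756 -1.9533]
```

Emit:
move_arm(deltas=[0.04,0,0,0.2,0,0,0,0.08,0,0,0.3,0,0,0,0.12,0,0,0.5,0,0,0,0.16,0,0,0.6,0,0,0,0.2,0,0,0.8,0,0,0,0.24,0,0,1,0,0,0])

```text
time: 21.28
position: [0.4935, -0.0382, 0.1025]
tool_rot: [[0.0, 0.404, 0.915], [0.001, 0.915, -0.404], [-1.0, 0.001, -0.0]]
ft_force: [-1.8, 1.5, 5.3]
width: 0.105
```

```bash
python3 ft.py 8
```

```text
t 21.6833 pos [ 0.4934 -0.0382  0.1025] yaw 66.3025139591199 w 0.1061576388198157
F [-1.7151  1.1933  6.0802] [0.4183 0.5412 0.4638] M [ 0.2935  0.3928 -0.0167] [0.025  0.0307 0.0297] Ftool [-6.0793  0.4085 -2.0518]
```

Emit:
move_arm(deltas=[0.05,0,0,0.2,0,0,0,0.1,0,0,0.4,0,0,0,0.15,0,0,0.6,0,0,0,0.2,0,0,0.8,0,0,0,0.25,0,0,1,0,0,0,0.3,0,0,1.2,0,0,0,0.35,0,0,1.4,0,0,0,0.4,0,0,1.6,0,0,0,0.45,0,0,1.8,0,0,0])

```text
time: 22.43
position: [0.4935, -0.0382, 0.1007]
tool_rot: [[0.0, 0.762, 0.648], [0.001, 0.648, -0.762], [-1.0, 0.001, -0.001]]
ft_force: [-1.2, 1.6, 5.2]
width: 0.107
```

```bash
python3 ft.py 6
```

```text
t 22.7333 pos [ 0.4935 -0.0382  0.1007] yaw 40.527689212925814 w 0.10933666494181779
F [-1.7916  1.0105  6.4404] [0.2107 0.5679 0.7415] M [ 0.3084  0.4025 -0.0042] [0.0427 0.0379 0.0289] Ftool [-6.4396 -0.701  -1.9367]
```

Emit:
move_arm(deltas=[0.03,0,0,0.1,0,0,0,0.06,0,0,0.2,0,0,0,0.09,0,0,0.4,0,0,0,0.12,0,0,0.5,0,0,0,0.15,0,0,0.6,0,0,0])

```text
time: 23.15
position: [0.4935, -0.0382, 0.1001]
tool_rot: [[0.0, 0.849, 0.528], [0.001, 0.528, -0.849], [-1.0, 0.001, -0.001]]
ft_force: [-2.8, 1.9, 5.7]
width: 0.108
```

```bash
python3 ft.py 8
```

```text
t 23.55 pos [ 0.4935 -0.0382  0.1001] yaw 31.929689088088384 w 0.10716238499804194
F [-1.5762  1.2884  5.8282] [0.4307 0.6249 0.3451] M [ 0.2863  0.3978 -0.0069] [0.0138 0.0238 0.039 ] Ftool [-5.8269 -0.6529 -1.9322]
```

Emit:
move_arm(deltas=[0.03,0,0,0.1,0,0,0,0.06,0,0,0.2,0,0,0,0.09,0,0,0.4,0,0,0,0.12,0,0,0.5,0,0,0])

```text
time: 23.88
position: [0.4935, -0.0382, 0.1]
tool_rot: [[-0.0, 0.906, 0.422], [0.001, 0.422, -0.906], [-1.0, 0.0, -0.001]]
ft_force: [-2.9, 1.0, 11.1]
width: 0.102
```

```bash
python3 ft.py 8
```

```text
t 24.2833 pos [ 0.4936 -0.0382  0.1   ] yaw 25.071734614142365 w 0.10767318801109636
F [-2.9062  1.3672  9.5722] [0.4449 0.4349 0.4473] M [0.323  0.6582 0.0286] [0.033  0.0334 0.0186] Ftool [-9.5696 -2.0485 -2.4834]
```

Emit:
move_arm(deltas=[0.03,0,0,0,0,0,0,0.06,0,0,0,0,0,0,0.09,0,0,0,0,0,0,0.09,0,0,0,0,0,0])

```text
time: 24.62
position: [0.4936, -0.0382, 0.1]
tool_rot: [[-0.0, 0.94, 0.34], [0.001, 0.34, -0.94], [-1.0, 0.0, -0.001]]
ft_force: [-2.7, 1.1, 10.1]
width: 0.106
```

```bash
python3 ft.py 10
```

```text
t 25.1167 pos [ 0.4936 -0.0382  0.1   ] yaw 19.922107146077373 w 0.10515693897454283
F [-2.9887  1.4914  9.6697] [0.2911 0.6754 0.4323] M [0.3186 0.6593 0.0695] [0.0309 0.0212 0.025 ] Ftool [-9.6671 -2.2986 -2.434 ]
```

Emit:
move_arm(deltas=[-0.05,0,0,0,0,0,0,-0.1,0,0,0,0,0,0,-0.15,0,0,0,0,0,0,-0.15,0,0,-0.3,0,0,0.12,-0.15,0,0,-0.3,0,0,0.2,-0.15,0,0,-0.3,0,0,0.35,-0.15,0,0,-3,0,0,0.5,-0.15,0,0,-15,0,0,0.6,-0.15,0,0,-35,0,0,0.6,-0.15,0,0,-50,0,0,0.6])

```text
time: 25.95
position: [0.4933, -0.0392, 0.1503]
tool_rot: [[0.0, 0.879, 0.476], [-0.001, 0.476, -0.879], [-1.0, -0.0, 0.001]]
ft_force: [0.5, -0.1, -0.7]
width: 0.599
```

Emit:
move_arm(deltas=[0,0,0,0,0,0,0.6,0,0,0,0,0,0,0.6])

```text
time: 26.12
position: [0.4941, -0.0386, 0.1502]
tool_rot: [[0.003, 0.879, 0.477], [0.001, 0.477, -0.879], [-1.0, 0.003, 0.001]]
ft_force: [1.3, 0.1, -0.7]
width: 0.602
```

```bash
python3 look.py wb3;python3 crop.py wb3 270 215 120 5
```

```text
26.1167 [ 0.4941 -0.0386  0.1502] yaw_y 28.479406649493228 tilt [0.0028 0.0008] j [-43.1  16.8  48.7 119.6 -16.5  50.2  43.5] [ 0.6  1.7 -1.3  1.8 -0.5 -0.1  0.3]
F [ 1.257   0.1162 -0.6956] M [-0.0108 -0.0375 -0.0711] 0.602384087565788
```

View pics/wb3_c.png

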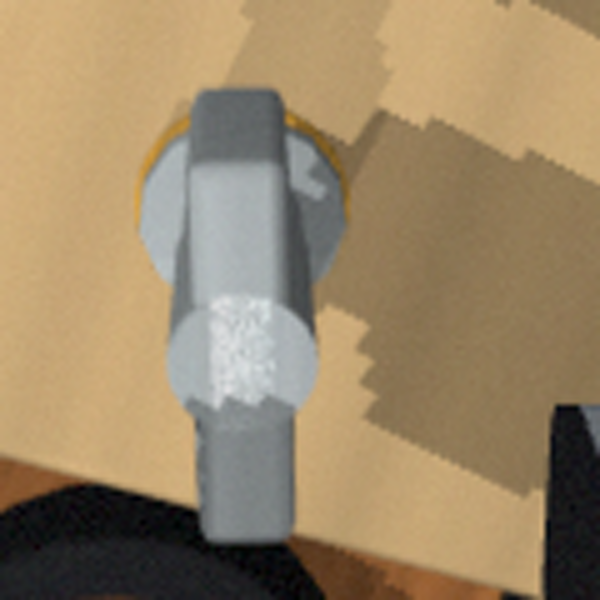

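```bash
python3 meas.py wb3 270 215 5 243 356 237 163 248 541 .1078
```

```text
hub [ 0.49329368 -0.03790817  0.1088    ] mid [ 0.49364704 -0.03862069  0.1078    ] ang -59.99851108422531 len 0.041099592442752755
shift tool y,z mm [41.40304711 -0.53797741 -1.03980339] axis hits [ 0.49426513 -0.03856483  0.1078    ]
turn about tool x rad (cw+): -0.026565347032828517
```

Emit:
move_arm(deltas=[-0.05,0,0,-20,3,-1,0.6,-0.1,0,0,-40,14,-5,0.6,-0.15,0,0,-50,30,-11,0.6,-0.2,0,0,-50,46,-17,0.6,-0.25,0,0,-50,62,-24,0.6,-0.3,0,0,-50,78,-30,0.6,-0.35,0,0,-50,94,-36,0.6,-0.4,0,0,-50,110,-42,0.6,-0.45,0,0,-50,119,-46,0.6,-0.5,0,0,-50,124,-47.5,0.6])

```text
time: 27.0
position: [0.5794, 0.0644, 0.1974]
tool_rot: [[-0.002, 0.538, 0.843], [-0.001, 0.843, -0.538], [-1.0, -0.002, -0.002]]
ft_force: [-0.9, 0.6, 0.2]
width: 0.6
```

Emit:
move_arm(deltas=[0,0,0,0,0,0,0.6,0,0,0,0,0,0,0.6])

```text
time: 27.17
position: [0.5787, 0.0621, 0.1978]
tool_rot: [[-0.002, 0.544, 0.839], [-0.001, 0.839, -0.544], [-1.0, -0.002, -0.002]]
ft_force: [-0.4, 0.4, 0.3]
width: 0.602
```

```bash
python3 look.py wc1
```

```text
27.1667 [0.5787 0.0621 0.1978] yaw_y 57.07712026554319 tilt [-0.0025 -0.0011] j [-43.5  21.6  40.5 105.6 -16.1  58.9  60.6] [ 0.1 -0.7  1.4  0.7  0.3  0.1 -0.1]
F [-0.3692  0.39    0.3102] M [ 0.0002  0.0073 -0.0477] 0.6020059223121431
```

View pics/wc1.png

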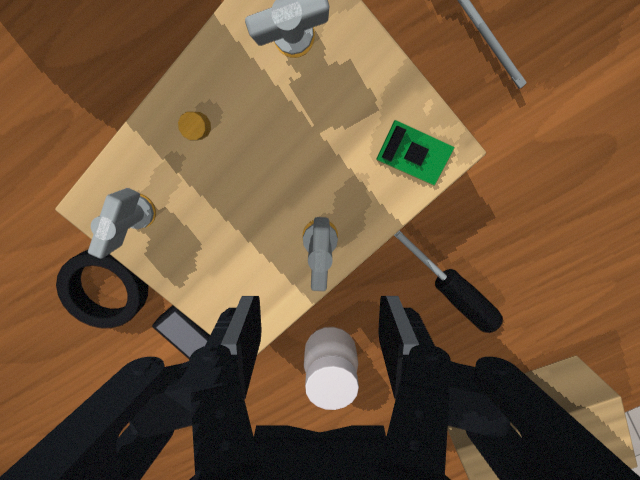

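```bash
python3 crop.py wc1 270 205 100 6
```

```text
(no output)
```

View pics/wc1_c.png

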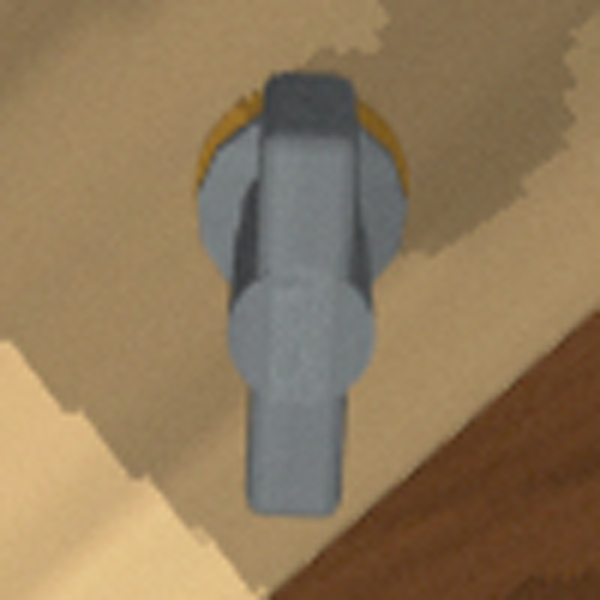

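```bash
python3 meas.py wc1 270 205 6 301 338 310 135 294 513
```

```text
hub [0.58095502 0.06037756 0.1138    ] mid [0.58056114 0.0607237  0.1128    ] ang -35.07706975766375 len 0.04103906961856692
shift tool y,z mm [83.98413725 -0.08789725  2.95072002] axis hits [0.57852347 0.06205402 0.1128    ]
turn about tool x rad (cw+): 0.03759770861857435
```

Emit:
move_arm(deltas=[0.037,0,0,10,0,1,0.6,0.037,0,0,25,0,2.5,0.6,0.037,0,0,40,0,2.5,0.6,0.037,0,0,55,0,2.5,0.6,0.037,0,0,70,0,2.5,0.6,0.037,0,0,80,0,2.5,0.6,0.037,0,0,89,0,2.5,0.6,0.037,0,0,93,0,2.5,0.6,0.037,0,0,93,0,2.5,0.4,0.037,0,0,93,0,2.5,0.3])

```text
time: 28.05
position: [0.5819, 0.0607, 0.1063]
tool_rot: [[0.0, 0.574, 0.819], [-0.0, 0.819, -0.574], [-1.0, 0.0, 0.0]]
ft_force: [-0.3, 0.4, -0.1]
width: 0.326
```

```bash
python3 ft.py 2; python3 look.py wc2;python3 crop.py wc2 240 240 160 4
```

```text
t 28.15 pos [0.5824 0.0609 0.1069] yaw 54.988030421013256 w 0.29600945793129935
F [0.703  0.2425 0.1762] [0.2694 0.0532 0.4447] M [-0.0247  0.0112  0.0033] [0.0112 0.0084 0.0018] Ftool [-0.1749  0.6022  0.4368]
28.15 [0.5824 0.0609 0.1069] yaw_y 54.988030421013256 tilt [0.0017 0.0004] j [-39.8  29.1  37.  108.5 -22.6  49.7  63.5] [-0.  -0.3  0.  -0.1  0.1  0.1  0.2]
F [0.4336 0.2958 0.6209] M [-0.0135  0.0027  0.0015] 0.29600945793129935
```

View pics/wc2_c.png

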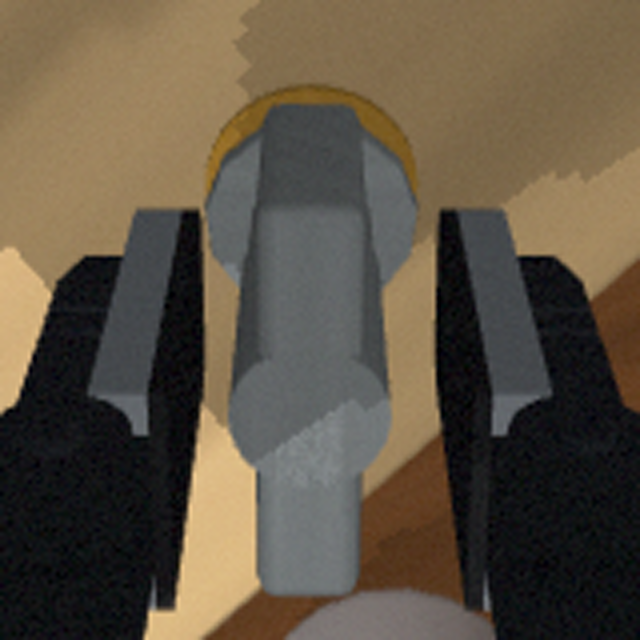

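Emit:
move_arm(deltas=[0,0,0,2,-1,-1.2,0.25,0,0,0,2,-1,-1.2,0.2,0,0,0,2,-1,-1.2,0.16,0,0,0,2,-1,-1.2,0.12,0,0,0,2,-1,-1.2,0.08,0,0,0,2,-1,-1.2,0,0,0,0,2,-1,-1.2,0,0,0,0,2,-1,-1.2,0])

```text
time: 28.87
position: [0.5804, 0.0613, 0.1046]
tool_rot: [[0.0, 0.573, 0.819], [0.001, 0.819, -0.573], [-1.0, 0.001, -0.0]]
ft_force: [-1.0, 1.3, 5.6]
width: 0.105
```

```bash
python3 ft.py 6
```

```text
t 29.1667 pos [0.5804 0.0613 0.1046] yaw 55.01861893705635 w 0.10727888320500222
F [-1.5908  1.7563  5.6914] [0.3137 0.2932 0.3933] M [0.3605 0.3277 0.0217] [0.0294 0.035  0.0286] Ftool [-5.6902  0.5323 -2.3118]
```

Emit:
move_arm(deltas=[0.03,0,0,0.1,0,0,0,0.06,0,0,0.2,0,0,0,0.09,0,0,0.4,0,0,0,0.13,0,0,0.5,0,0,0,0.17,0,0,0.7,0,0,0,0.21,0,0,0.8,0,0,0,0.25,0,0,1,0,0,0,0.29,0,0,1.2,0,0,0,0.33,0,0,1.3,0,0,0,0.37,0,0,1.5,0,0,0])

```text
time: 30.0
position: [0.5805, 0.0613, 0.1032]
tool_rot: [[0.0, 0.832, 0.555], [0.001, 0.555, -0.832], [-1.0, 0.001, -0.001]]
ft_force: [-1.3, 2.0, 4.6]
width: 0.107
```

```bash
python3 ft.py 6
```

```text
t 30.3 pos [0.5804 0.0613 0.1031] yaw 33.82646046627643 w 0.11013847524459254
F [-1.3234  1.631   5.9183] [0.3074 0.3154 0.2291] M [ 0.3796  0.2925 -0.0486] [0.0614 0.0402 0.0167] Ftool [-5.9175 -0.1865 -2.0945]
```

Emit:
move_arm(deltas=[0.04,0,0,0.2,0,0,0,0.08,0,0,0.3,0,0,0,0.12,0,0,0.5,0,0,0,0.16,0,0,0.6,0,0,0,0.2,0,0,0.8,0,0,0,0.24,0,0,1,0,0,0])

```text
time: 30.8
position: [0.5805, 0.0613, 0.1022]
tool_rot: [[0.0, 0.94, 0.341], [0.001, 0.341, -0.94], [-1.0, 0.001, -0.001]]
ft_force: [-2.4, 1.2, 6.1]
width: 0.108
```

```bash
python3 ft.py 8
```

```text
t 31.2 pos [0.5805 0.0612 0.1021] yaw 20.069279105330136 w 0.108194914045137
F [-1.2875  1.8405  5.5452] [0.3741 0.3028 0.4477] M [ 0.3802  0.3014 -0.0204] [0.034  0.0205 0.0218] Ftool [-5.544  -0.5736 -2.1745]
```

Free-running, as expected. Continue.

Emit:
move_arm(deltas=[0.05,0,0,0.2,0,0,0,0.1,0,0,0.4,0,0,0,0.15,0,0,0.6,0,0,0,0.2,0,0,0.8,0,0,0,0.25,0,0,1,0,0,0,0.3,0,0,1.2,0,0,0,0.35,0,0,1.4,0,0,0,0.4,0,0,1.6,0,0,0,0.45,0,0,1.8,0,0,0])

```text
time: 31.95
position: [0.5805, 0.0612, 0.1004]
tool_rot: [[0.0, 0.995, -0.102], [0.001, -0.102, -0.995], [-1.0, 0.0, -0.001]]
ft_force: [-1.5, 2.3, 5.8]
width: 0.109
```

```bash
python3 ft.py 6
```

```text
t 32.25 pos [0.5805 0.0612 0.1003] yaw -5.709099221210536 w 0.10634412288380996
F [-1.3358  1.5788  5.4704] [0.3966 0.4885 0.4929] M [ 0.3717  0.2954 -0.0089] [0.0601 0.0211 0.0237] Ftool [-5.4699 -1.4836 -1.4427]
```

Emit:
move_arm(deltas=[0.03,0,0,0.1,0,0,0,0.06,0,0,0.2,0,0,0,0.09,0,0,0.4,0,0,0,0.12,0,0,0.5,0,0,0,0.15,0,0,0.6,0,0,0])

```text
time: 32.67
position: [0.5806, 0.0612, 0.0998]
tool_rot: [[0.001, 0.969, -0.249], [0.001, -0.249, -0.969], [-1.0, 0.0, -0.001]]
ft_force: [-1.4, 1.7, 6.0]
width: 0.109
```

```bash
python3 ft.py 8
```

```text
t 33.0667 pos [0.5806 0.0612 0.0998] yaw -14.301629676581882 w 0.10578516425825532
F [-1.5156  1.6259  5.4763] [0.6508 0.3695 0.5412] M [ 0.362   0.3036 -0.0104] [0.03   0.0196 0.0386] Ftool [-5.4758 -1.8682 -1.2063]
```

Emit:
move_arm(deltas=[0.03,0,0,0.1,0,0,0,0.06,0,0,0.2,0,0,0,0.09,0,0,0.4,0,0,0,0.12,0,0,0.5,0,0,0])

```text
time: 33.4
position: [0.5806, 0.0612, 0.0996]
tool_rot: [[0.0, 0.932, -0.363], [0.001, -0.363, -0.932], [-1.0, -0.0, -0.001]]
ft_force: [-1.3, 1.6, 8.1]
width: 0.108
```

```bash
python3 ft.py 8
```

```text
t 33.8 pos [0.5806 0.0612 0.0996] yaw -21.16743287735406 w 0.10690352712440543
F [-1.762   1.5542  7.1763] [0.5156 0.3143 0.3778] M [0.379  0.4592 0.0233] [0.0266 0.0273 0.0265] Ftool [-7.1755 -2.2041 -0.8212]
```

Emit:
move_arm(deltas=[0.03,0,0,0,0,0,0,0.06,0,0,0,0,0,0,0.09,0,0,0,0,0,0,0.09,0,0,0,0,0,0])

```text
time: 34.13
position: [0.5806, 0.0612, 0.0996]
tool_rot: [[0.0, 0.896, -0.444], [0.001, -0.444, -0.896], [-1.0, -0.0, -0.001]]
ft_force: [-2.7, 1.8, 6.8]
width: 0.111
```

```bash
python3 ft.py 10
```

```text
t 34.6333 pos [0.5806 0.0612 0.0996] yaw -26.316670609625103 w 0.10761858847676209
F [-1.838   1.5164  7.269 ] [0.4171 0.4844 0.4915] M [0.3702 0.4419 0.0604] [0.0309 0.0246 0.0302] Ftool [-7.2684 -2.3199 -0.5525]
```

Emit:
move_arm(deltas=[-0.04,0,0,0,0,0,0,-0.08,0,0,0,0,0,0,-0.12,0,0,0,0,0,0,-0.12,0,0,-0.3,0,0,0.12,-0.12,0,0,-0.3,0,0,0.2,-0.12,0,0,-0.3,0,0,0.35,-0.12,0,0,-3,0,0,0.5,-0.12,0,0,-15,0,0,0.6,-0.12,0,0,-35,0,0,0.6,-0.12,0,0,-50,0,0,0.6])

```text
time: 35.47
position: [0.5802, 0.0601, 0.15]
tool_rot: [[0.0, 0.942, -0.334], [-0.001, -0.334, -0.942], [-1.0, 0.001, 0.001]]
ft_force: [1.5, 0.3, -0.1]
width: 0.597
```

Emit:
move_arm(deltas=[0,0,0,0,0,0,0.6,0,0,0,0,0,0,0.6])

```text
time: 35.63
position: [0.5812, 0.0607, 0.1503]
tool_rot: [[0.003, 0.943, -0.334], [0.001, -0.334, -0.943], [-1.0, 0.003, -0.002]]
ft_force: [-0.0, 0.5, -0.4]
width: 0.597
```

```bash
python3 look.py wc3;python3 crop.py wc3 270 215 120 5
```

```text
35.6333 [0.5812 0.0607 0.1503] yaw_y -19.489301618323974 tilt [0.003  0.0007] j [-54.8  32.8  57.7 107.9 -33.   57.6  -2.1] [ 0.3  1.1 -1.7  1.6 -0.3  0.1  0.3]
F [-0.0189  0.5215 -0.4189] M [-0.0422 -0.0058  0.0208] 0.5968297838064378
```

View pics/wc3_c.png

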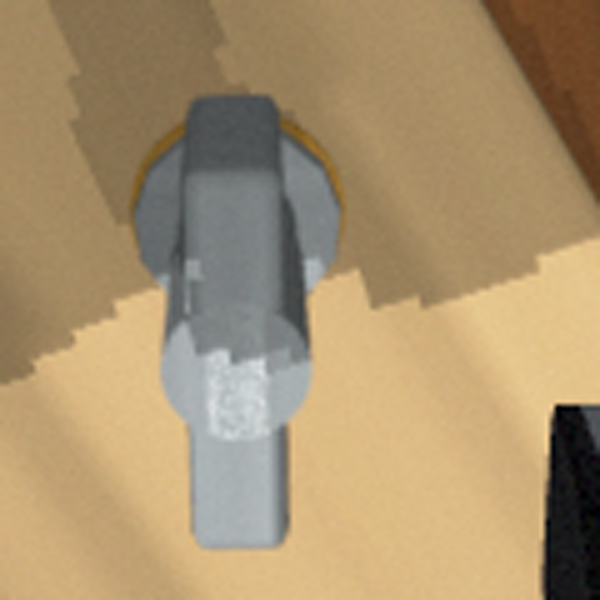

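```bash
python3 meas.py wc3 270 215 5 237 365 234 170 240 546 .1078
```

```text
hub [0.58099143 0.06104324 0.1088    ] mid [0.58084419 0.06060721 0.1078    ] ang -108.70034222143374 len 0.04093890095246607
shift tool y,z mm [41.45377951 -0.41784024 -0.21715533] axis hits [0.58131591 0.06069986 0.1078    ]
turn about tool x rad (cw+): -0.013769939140283306
```

Emit:
move_arm(deltas=[-0.01,0,0,-20,-3,0,0.6,-0.02,0,0,-40,-15,-2,0.6,-0.03,0,0,-50,-32,-3,0.6,-0.04,0,0,-50,-50,-5,0.6,-0.05,0,0,-50,-68,-7,0.6,-0.06,0,0,-50,-86,-9,0.6,-0.07,0,0,-50,-104,-11,0.6,-0.08,0,0,-50,-120,-12,0.6,-0.09,0,0,-45,-129,-14,0.6,-0.1,0,0,-40,-132,-14,0.6])

```text
time: 36.52
position: [0.4581, 0.1192, 0.1875]
tool_rot: [[-0.003, 0.972, -0.235], [0.001, -0.235, -0.972], [-1.0, -0.003, -0.0]]
ft_force: [0.6, 0.1, -0.2]
width: 0.6
```

Emit:
move_arm(deltas=[0,0,0,0,0,0,0.6,0,0,0,0,0,0,0.6,0,0,0,0,0,0,0.6])

```text
time: 36.77
position: [0.461, 0.1174, 0.1888]
tool_rot: [[0.001, 0.971, -0.239], [-0.001, -0.239, -0.971], [-1.0, 0.001, 0.001]]
ft_force: [-0.4, -0.3, 1.3]
width: 0.6
```

```bash
python3 look.py wa7;python3 crop.py wa7 270 200 120 5
```

```text
36.7667 [0.461  0.1174 0.1888] yaw_y -13.813312667146816 tilt [ 0.0007 -0.0008] j [-81.9  15.9  71.  120.7 -18.3  55.3 -14.7] [ 0.2 -0.   0.3 -0.5  0.1  0.1 -0.1]
F [-0.3788 -0.3165  1.2709] M [-0.014  -0.0016 -0.0111] 0.6000116851666604
```

View pics/wa7.png

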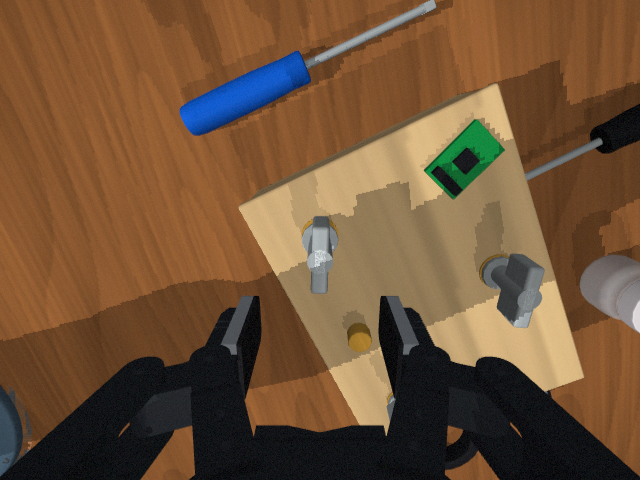

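View pics/wa7_c.png

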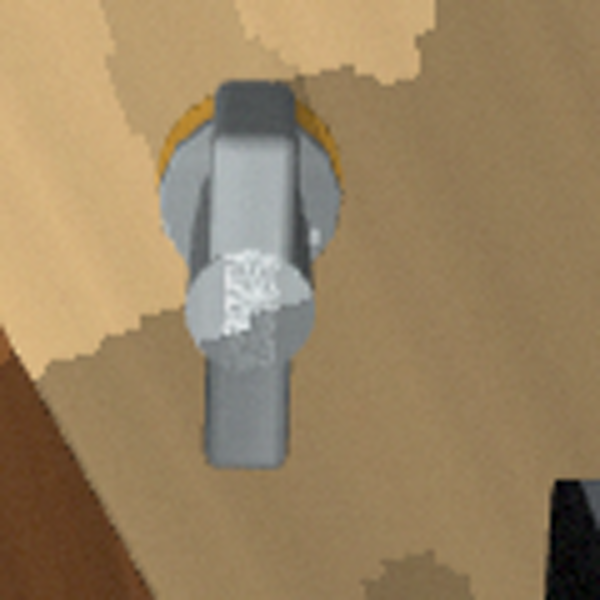

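```bash
python3 meas.py wa7 270 200 5 250 308 255 135 246 463 .114
```

```text
hub [0.46204982 0.11800176 0.115     ] mid [0.46211238 0.11807522 0.114     ] ang -105.18060956635006 len 0.0407055865462036
shift tool y,z mm [73.77465283  0.82319084 -0.90360123] axis hits [0.46103545 0.11732002 0.114     ]
turn about tool x rad (cw+): 0.02386383274340556
```

Emit:
move_arm(deltas=[0.015,0,0,10,0,0,0.6,0.015,0,0,25,0.4,-1,0.6,0.015,0,0,40,0.4,-1,0.6,0.015,0,0,55,0.4,-1,0.6,0.015,0,0,68,0.4,-1,0.6,0.015,0,0,77,0.4,-1,0.6,0.015,0,0,83,0.4,-1,0.5,0.015,0,0,83,0.4,-1,0.4,0.015,0,0,83,0.4,-1,0.3])

```text
time: 37.57
position: [0.4614, 0.1185, 0.1059]
tool_rot: [[0.0, 0.968, -0.253], [-0.0, -0.253, -0.968], [-1.0, 0.0, 0.0]]
ft_force: [0.6, -0.4, -0.5]
width: 0.303
```

```bash
python3 ft.py 2; python3 look.py wa8;python3 crop.py wa8 240 240 160 4
```

```text
t 37.6667 pos [0.4617 0.1189 0.1064] yaw -14.622562508476458 w 0.29845748140820105
F [ 0.0768 -0.0211  0.2835] [0.2085 0.003  0.2426] M [-0.0304 -0.0213 -0.0035] [0.0403 0.0001 0.0233] Ftool [-0.2834  0.0799  0.0008]
37.6667 [0.4617 0.1189 0.1064] yaw_y -14.622562508476458 tilt [0.0014 0.0005] j [-70.3  25.   59.5 123.7 -29.9  47.   -6.6] [-0.4 -0.3  0.1 -0.1 -0.1  0.   0. ]
F [ 0.2852 -0.0181  0.0409] M [ 0.0099 -0.0212  0.0198] 0.29845748140820105
```

View pics/wa8_c.png

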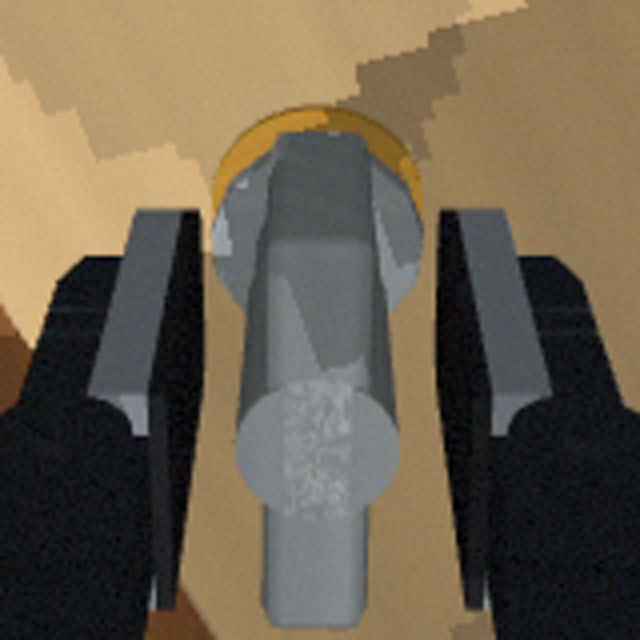

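Aligned and centred within 0.4 mm. Grip, then a light anticlockwise test.

Emit:
move_arm(deltas=[0,0,0,0.3,-0.3,0,0.22,0,0,0,0.3,-0.3,0,0.18,0,0,0,0.3,-0.3,0,0.14,0,0,0,0.3,-0.3,0,0.1,0,0,0,0.3,-0.3,0,0.05,0,0,0,0.3,-0.3,0,0,0,0,0,0.3,-0.3,0,0])

```text
time: 38.3
position: [0.4616, 0.1191, 0.1061]
tool_rot: [[0.001, 0.968, -0.252], [0.001, -0.252, -0.968], [-1.0, 0.001, -0.001]]
ft_force: [-0.2, -0.6, 5.3]
width: 0.107
```

```bash
python3 ft.py 12
```

```text
t 38.9 pos [0.4616 0.119  0.1061] yaw -14.620530391080479 w 0.10948874492967986
F [ 0.0372 -0.2651  5.734 ] [0.6095 0.3487 0.3822] M [-0.0667 -0.0004 -0.0098] [0.0268 0.0257 0.0369] Ftool [-5.7341  0.1102  0.2412]
```

Emit:
move_arm(deltas=[-0.03,0,0,0,0,0,0,-0.06,0,0,0,0,0,0,-0.09,0,0,0,0,0,0,-0.12,0,0,0,0,0,0,-0.12,0,0,0,0,0,0])

```text
time: 39.32
position: [0.4615, 0.1191, 0.1061]
tool_rot: [[0.001, 0.991, -0.134], [0.001, -0.134, -0.991], [-1.0, 0.001, -0.001]]
ft_force: [-0.2, -0.7, 5.9]
width: 0.11
```

```bash
python3 ft.py 16
```

```text
t 40.1167 pos [0.4615 0.1191 0.1061] yaw -7.756546121531596 w 0.1077157288566142
F [-0.1271 -0.3318  6.2433] [0.5447 0.3426 0.546 ] M [-0.0831  0.0303 -0.0447] [0.0302 0.0263 0.0348] Ftool [-6.2437 -0.0738  0.3398]
```

Emit:
move_arm(deltas=[-0.03,0,0,0,0,0,0,-0.06,0,0,0,0,0,0,-0.08,0,0,0,0,0,0,-0.08,0,0,0,0,0,0])

```text
time: 40.45
position: [0.4615, 0.1191, 0.1061]
tool_rot: [[0.001, 0.998, -0.055], [0.001, -0.055, -0.998], [-1.0, 0.001, -0.001]]
ft_force: [0.6, -0.6, 7.0]
width: 0.107
```

```bash
python3 ft.py 14
```

```text
t 41.15 pos [0.4615 0.1191 0.1061] yaw -3.1863031122222867 w 0.11097677554446478
F [-0.1289 -0.4083  6.6865] [0.3407 0.3102 0.4486] M [-0.0727  0.0552 -0.0803] [0.0292 0.0388 0.0177] Ftool [-6.6871 -0.0984  0.4083]
```

Emit:
move_arm(deltas=[0.05,0,0,0,0,0,0,0.1,0,0,0,0,0,0,0.15,0,0,0,0,0,0,0.15,0,0,0,0,0,0.12,0.15,0,0,0,0,0,0.2,0.15,0,0,0,0,0,0.35,0.15,0,0,-3,0,0,0.5,0.15,0,0,-15,0,0,0.6,0.15,0,0,-35,0,0,0.6,0.15,0,0,-50,0,0,0.6])

```text
time: 41.98
position: [0.46, 0.1185, 0.1557]
tool_rot: [[-0.002, 0.979, -0.204], [-0.001, -0.204, -0.979], [-1.0, -0.001, 0.001]]
ft_force: [0.3, -0.4, -0.0]
width: 0.596
```

Emit:
move_arm(deltas=[0,0,0,-20,0,0,0.6,0,0,0,-45,10,0,0.6,0,0,0,-70,25,0,0.6,0,0,0,-95,35,0,0.6,0,0,0,-120,40,0,0.6,0,0,0,-135,45,0,0.6,0,0,0,-140,45,0,0.6,0,0,0,-140,45,0,0.6,0,0,0,-140,45,0,0.6])

```text
time: 42.73
position: [0.5036, 0.1099, 0.2943]
tool_rot: [[-0.002, 0.979, -0.203], [0.0, -0.203, -0.979], [-1.0, -0.002, 0.0]]
ft_force: [-0.9, 0.0, 0.0]
width: 0.599
```

```bash
python3 look.py wend; python3 - <<'E'
from workcell import eyes
import cv2
for n in ("scene","side"): cv2.imwrite(f"pics/{n}_end.png",eyes.read_camera(n)[:,:,::-1])
E
```

```text
42.7333 [0.5036 0.1099 0.2943] yaw_y -11.719862041467469 tilt [-0.0022  0.0001] j [-83.2  11.7  74.9 109.4 -12.2  68.1 -15.8] [ 0.3  0.6 -0.6  1.2 -0.1  0.   0.1]
F [-0.8786  0.0148  0.0222] M [ 0.0395 -0.0349  0.0035] 0.5986866728804585
```

View pics/wend.png

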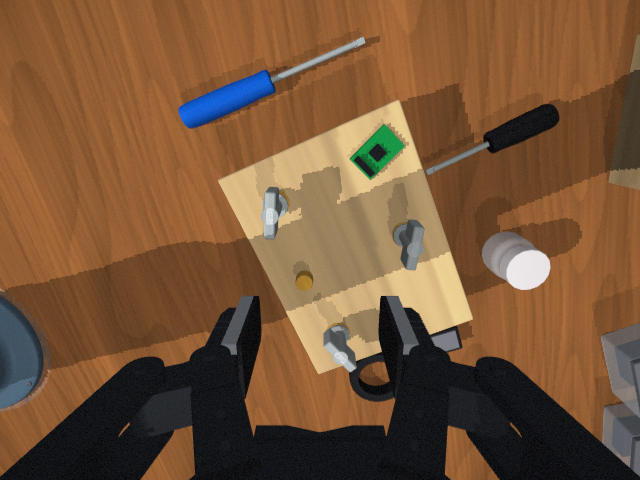

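View pics/scene_end.png

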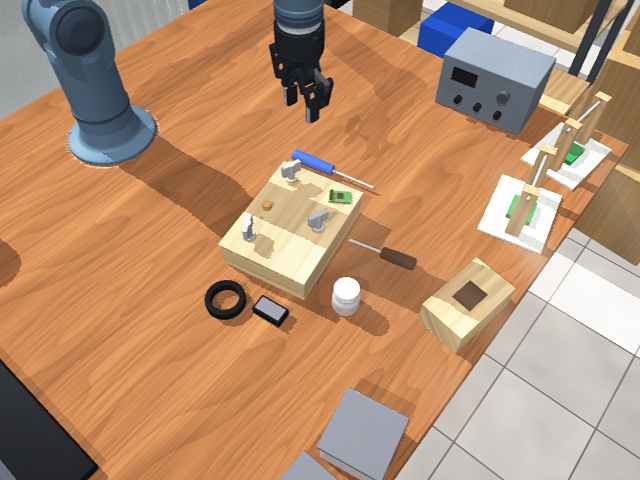

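View pics/side_end.png

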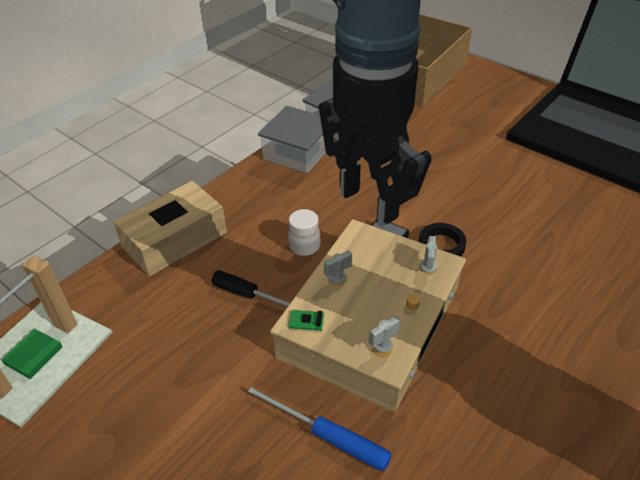

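```bash
python3 -c "
from workcell import order; print(order.sign_off())"
```

```text
the job is handed in; nothing more can be done
None
```

The job is handed in, at about 43 s of the 72 s allowed. The crossed screw is a (near left). It is backed fully out, and screws b (near right) and c (far middle) are fully home.

- **Screw a:** It resisted at about 0.43 rad of clockwise turn. I went on to 0.66 rad to be sure against the sensor noise, so I did not stop at the very first sign. Torque there was about 0.09 N m. I then backed it out to its stop. On a second grip it met that stop at once, with torque climbing from about 0.01 to 0.08 N m and almost no further rise.
- **Screws b and c:** Both ran freely and then hit a firm stop. The wrist camera showed they had turned about 1.25 and 1.29 rad, which fits their stated start and home angles. They were held at the stop with about 0.06–0.07 N m.
- **Wing heads:** The highest torque I measured was about 0.09 N m, against slip at about 0.16 N m, so no head should have slipped. I had no direct slip reading.
- **Loose things:** The last scene and side pictures show them where they were, by eye. The gripper was open and about 0.29 m above the table, touching nothing.
- **Mismatches:**
  - The stops on screw a came out about 0.8 rad apart, against the stated "about 0.75".
  - Torque readings are noisy, at about 0.02–0.04 N m each, so I averaged several.
  - The scene and side cameras disagreed by about 5 mm, so I used the wrist camera for positions.
  - While first backing out screw a, joint 7 reached 161.9°, close to its 163.45° limit but inside it.

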